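# Set a mirror pane in the mat cutter

## Task

Set the mirror pane, which lies face down with its pale blue back up, in the mat cutter for its cut: with the rail still raised, touch down gently on top of the pane, press just firmly enough that it follows, and draw it towards you until its near edge lies flush along the whole of the margin guide, then gently press the rail down until it lies flat on the pane, and let go. It is glass, so never press hard; do not shove the guide off its setting (only its thumb knobs hold it), and leave everything else on the bench where it is.

Things in the scene. Friction and masses are not known exactly. Their poses are not given: they have to be found in the camera images.
- guide_face (a point): Middle of the far face of the cutter's margin guide, level with the top of the base board: an aluminium bar with a red line along its far edge, 560 long, 24 wide, 10 mm high; a black thumb knob (26 mm high) 235 mm to either side of its middle. x points from the face over the base towards the rail (away from the arm), y along the guide to the left, z up.
- guide (a joint): Setting of the margin guide in m: it can slide along the base's x, growing away from the arm. Only the friction of its two thumb knobs holds it: a push of about 1.5 N or more shifts it and spoils the setting.
- pane_center (a point): Centre, half-way up, of the loose mirror pane, lying face down with its pale blue painted back up: 250 mm (x) by 300 mm (y), 4 mm thick, flat on the base and reaching under the raised rail. x points away from the arm, y to the left. The piece to be cut is marked out on it in dark lines. Too wide to grip.
- pane: The mirror pane again: origin under its centre, axes as at its centre. Its weight differs from run to run (0.53 to 0.9 kg). It drags on the base with friction about 0.15; fingertips hold it better than that, but only when pressed on firmly, with some 7 to 13 N: with less they skid over it, with more the pane soon shoves the guide away.
- pane_left (a point): Near left corner of the pane, half-way up its thickness (125 mm nearer and 150 mm to the left of its centre); axes as the pane's.
- pane_right (a point): Near right corner of the pane, half-way up its thickness (125 mm nearer and 150 mm to the right of its centre); axes as the pane's.
- rail (a joint): Angle of the cutter's rail in rad: 0 lying flat on the 4 mm pane, growing as its near edge is lifted, at most 1.4; raised at the start. The rail is an aluminium bar 600 long, 60 wide, 12 mm thick with a yellow stripe, hinged along its far edge. The hinge is stiff: the rail stays where it is left, and 3 to 10 N down on its near edge lowers it.
- rail_edge (a point): Middle of the upper near edge of the rail, by its yellow stripe; it moves with the rail. On top the rail carries a black cutter head 190 to 280 mm left of its middle (30 mm high, with a red knob) and a lifting knob 270 mm right of its middle; elsewhere it is clear but for a low rod 22 mm from the hinge.
- rail_hinge (a point): Middle of the rail's hinge axis, which is level and parallel to the guide, 10 mm above the top of the base board. With the rail flat, its near edge lies 60 mm nearer to the arm than this axis and its top 6 mm above it. x points away from the arm, y to the left along the axis.
- cutter: The mat cutter: dark base board 400 mm (x) by 660 mm (y), fixed to the bench, its top 20 mm above it; origin on the bench under its centre, x away from the arm. It carries the guide, and the rail, hinged 110 mm beyond its centre between black pedestals 315 mm to either side.
- craft_knife: yellow craft knife, 125 mm long, lying on one end of the cutter's base; origin under its middle
- marker: blue marker pen, 135 mm long, lying on the other end of the cutter's base; origin under its middle
- tape_roll: roll of brown tape, 84 mm across, 25 mm high, lying on the bench; origin under its centre
- glue_bottle: white glue bottle with a red cap, 60 mm across, 150 mm high; origin under its centre
- brush_jar: green glass jar of brushes, 76 mm across, 100 mm high (brushes to about 215 mm); origin under its centre
- wine_glass: stemmed wine glass, 74 mm across, 175 mm high; origin under its centre

How it is judged:
By the outcome, as a careful person would: the job done as asked, in the order asked, and still so for the second after the job is handed in, with the robot touching nothing.
It also fails if it takes over 72 s, if anything falls off the work surface, if the arm or the gripper's body presses on something with over 40 N, if the wrist force passes 120 N, or if a joint passes its speed limit or range.

## Robot

A 6-joint arm with a two-finger parallel gripper is mounted at the origin on the work surface. World frame = base frame: x ahead of the robot, y to its left, z up, the work surface at z = 0. Lengths are in m, angles in rad, forces in N, time in s.
With the tool pointing down it reaches from about 0.25 to 0.775 m from the base axis. Payload 4 kg.
Tool frame: the origin (TCP) lies on the centre line of the jaws, within the pads' length; the fingertips stand 14 mm ahead of it and the grasp point (between the pads) lies 5 mm behind it; z points along the fingers, y is the line along which they close (so a half turn about z gives the same grasp; the last joint's range is limited). The gripper opens to 85 mm and grips with 20 to 120 N. Pads are 22 mm wide; open, the fingers measure 114 mm over their backs; the gripper's body (76 mm by 85 mm) begins 54 mm behind the grasp point. The pads swing forward as they close: fully open they stand 13 mm farther back than shut.
Start: joints at [1.03, 0.087, 1.371, -0, 1.684, -0.103], TCP at [0.233, 0.498, 0.245] pointing down, gripper open.
Joint ranges: [-3.1, 3.1], [-0.76, 2.03], [0.27, 2.55], [-1.08, 4.22], [0.17, 2.65], [-2.57, 2.57]. Speed limits (rad/s): [2.79, 2.79, 3.14, 3.14, 3.14, 3.14].

## Interface

Orientations are given as a unit quaternion [w, x, y, z].
In Python, from workcell import monitor, eyes, order gives the robot as it stands.
- The arm moves only by the tool servo_tool, never from a script. Its argument "plan" is a list of rows, each an object of numbers: "tx", "ty", "tz": the shift along the tool's x, y, z in mm; "ax", "ay", "az": the turn, a rotation vector about the tool's x, y, z in degrees; "jaw": the opening, from 0 (shut) to 1 (fully open). In form: [{"tx": .., "ty": .., "tz": .., "ax": .., "ay": .., "az": .., "jaw": ..}, ...]. A call has 1 to 20 rows; each row shifts and turns the commanded pose from where the row before left it, along the tool's axes as they then stand; what a row does not reach is not made up. A row lasts 1/10 s, in which the tool goes at most 50 mm and 8.59 degrees, less where a joint would pass 70% of its speed; a pose out of reach is approached as far as the arm can. A call with a gripper value outside its range is refused whole. The fingers move at their own pace and stop on an object; "force" is the grip in N (left out, the last holds). Time passes only in rows, so rows that do not move let the fingers close. It gives the time, the measured TCP pose, the force, the opening and the grip force at its end, in the units of the state.
- monitor.state(): the state, without advancing time (a new reading comes with each control period).
- eyes.snapshot(name): name is "scene" or "top"; returns a dict with "image" (420x560x3 uint8, red, green, blue), "fovy" (degrees; the focal length in pixels is half the picture's height over the tangent of half this angle, whatever the lens; pixels are square), "cx", "cy" (the principal point, pixels), "R" (3x3) and "t" (3): a world point X has camera coordinates R X + t. Camera axes: x right, y down, z forward; pixel columns grow to the right and rows downward; lengths in m; the calibration is good to about 2 mm. A picture is of the moment at which its call begins. There is no depth.
- order.finish_job(): hands the job in; it is judged then, once.
The state is a dict: "time_s": time; "qpos": joint angles; "qd": joint speeds; "joint_torque": joint torques, N m; "tool_pos": TCP position; "tool_rot": TCP orientation; "contact_force": force on the tool from outside, world axes, zero at the start; "moment": the same for the moment, N m; "opening": opening from 0.0 (shut) to 1.0 (fully open); "gripper_force": force on a finger pad.
Only numpy, scipy, OpenCV 4.12 (cv2) and the standard library are available. Lean on these libraries where they do the work, as an engineer would, in place of code of your own. Each camera call takes 0.05 s, during which the arm holds its last target. There are 200 camera calls.

## Working session

There is one attempt and no reset: what is moved stays moved. The work goes in short steps, Python scripts to look and compute and a tool call to move; the robot and the scene stay as the last step left them, time stands still between calls to the robot, and variables do not carry over. Pictures are saved under pics/ and viewed, at most 10 in all, crops included, and the job is handed in when it is done.

Besides the shell and the picture viewer there is one more tool, called after "Emit:" as name(argument=value, ...) on one line, values as JSON. servo_tool: Moves the arm, as the interface text tells. Its arguments: {"type":"object","properties":{"plan":{"type":"array","items":{"type":"object","properties":{"tx":{"type":"number"},"ty":{"type":"number"},"tz":{"type":"number"},"ax":{"type":"number"},"ay":{"type":"number"},"az":{"type":"number"},"jaw":{"type":"number"}}}},"force":{"type":"number"}},"required":["plan"]}

```bash
ls; mkdir -p pics; python3 - <<'E'
from workcell import monitor, eyes
import cv2, numpy as np
for n in("scene","top"):
    s=eyes.snapshot(n); cv2.imwrite(f"pics/{n}0.png",cv2.cvtColor(s["image"],cv2.COLOR_RGB2BGR))
    print(n,{k:np.round(v,4).tolist() for k,v in s.items() if k!="image"})
print(monitor.state())
E
```

```text
pics
scene {'fovy': 48.4649, 'cx': 278.1757, 'cy': 204.495, 'R': [[0.0431, 0.9989, 0.0171], [0.6982, -0.0178, -0.7157], [-0.7147, 0.0428, -0.6982]], 't': [-0.0077, -0.3518, 1.8771]}
top {'fovy': 43.7877, 'cx': 282.0921, 'cy': 209.84, 'R': [[-0.0065, -1.0, -0.0054], [-0.9773, 0.0075, -0.2118], [0.2119, 0.0039, -0.9773]], 't': [0.0133, 0.5875, 1.4368]}
{'time_s': 0.1, 'qpos': array([ 1.02989446e+00,  8.78978320e-02,  1.37211852e+00, -7.94616287e-06,
        1.68358629e+00, -1.03105260e-01]), 'qd': array([ 0.00139233, -0.00047984, -0.00388587,  0.00062976,  0.00061845,
       -0.00055877]), 'joint_torque': array([ 3.06281727e-03, -3.53012931e+01, -3.14218926e+01, -1.44664309e-04,
        7.91391183e-03, -2.70120864e-06]), 'tool_pos': array([0.23296222, 0.49776369, 0.24423918]), 'tool_rot': array([-3.14303020e-04,  2.17154671e-01,  9.76136691e-01, -9.54590550e-04]), 'contact_force': array([-0.13896235,  0.41428453,  0.78707287]), 'moment': array([-0.01033756, -0.0138304 ,  0.01204064]), 'gripper_force': 0.0, 'opening': 0.9986637110838251}
```

View pics/top0.png

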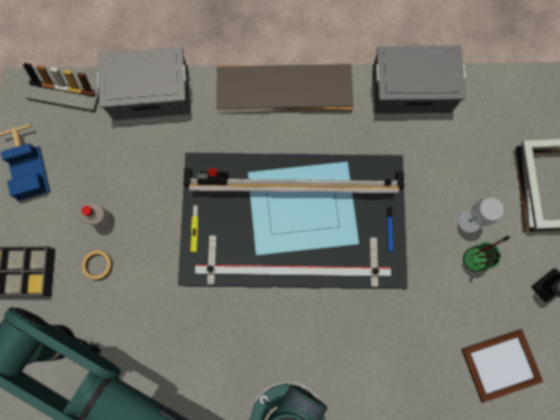

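View pics/scene0.png

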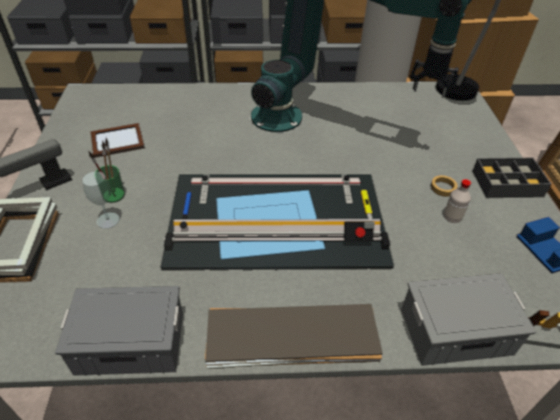

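The top view shows the pane with near corners at about (257,254) and (358,243), rotated against the guide, whose red line runs along row ~267. The rail is raised at row ~186. I'll measure these next.

```bash
cat > h.py <<'E'
from workcell import monitor, eyes
import cv2, numpy as np
def ray(s,uv,z):
    f=210/np.tan(np.radians(s["fovy"])/2); R=np.array(s["R"]);t=np.array(s["t"])
    uv=np.atleast_2d(uv).astype(float)
    d=np.c_[(uv[:,0]-s["cx"])/f,(uv[:,1]-s["cy"])/f,np.ones(len(uv))]@R
    c=-R.T@t
    return c+d*((z-c[2])/d[:,2])[:,None]
def proj(s,X):
    f=210/np.tan(np.radians(s["fovy"])/2); p=np.atleast_2d(X)@np.array(s["R"]).T+np.array(s["t"])
    return np.c_[f*p[:,0]/p[:,2]+s["cx"],f*p[:,1]/p[:,2]+s["cy"]]
def fit(P):  # line y->x : x = a*y+b, robust
    for _ in range(4):
        c=np.polyfit(P[:,1],P[:,0],1); r=P[:,0]-np.polyval(c,P[:,1])
        P=P[abs(r)<max(2*r.std(),5e-4)]
    return c
def subedge(g,cols,rows):  # strongest vertical gradient per column, sub-pixel
    out=[]
    for c in cols:
        d=np.abs(np.diff(g[rows[0]:rows[1],c].astype(float))); k=int(d.argmax())
        k0,k1=max(k-2,0),k+3; w=d[k0:k1]; out.append((c,rows[0]+.5+(w*np.arange(k0,k0+len(w))).sum()/w.sum()))
    return np.array(out)
def masks(im):
    im=im.astype(int); r,g,b=im[...,0],im[...,1],im[...,2]
    return dict(pane=(b>120)&(b-r>50)&(g-r>25), red=(r-g>30)&(r-b>20))
def guide(s,rows=(255,280),cols=(200,390)):
    im=s["image"].astype(float); red=np.clip(im[...,0]-im[...,1]/2-im[...,2]/2-15,0,None)
    P=[]
    for c in range(*cols):
        w=red[rows[0]:rows[1],c]
        if w.sum()>15:P.append((c,(w*np.arange(*rows)).sum()/w.sum()))
    return np.array(P)
E
python3 - <<'E'
from h import *
s=eyes.snapshot("top"); im=s["image"]
m=masks(im)["pane"].astype(np.uint8); print("pane px",m.sum())
n,l,st,_=cv2.connectedComponentsWithStats(m); print(st[st[:,4]>100])
g=guide(s); print(len(g),g[:3],g[-3:])
G=ray(s,g,.030); c=fit(G); print("guide x=a y+b",c, G[:,1].min(),G[:,1].max())
E
python3 - <<'E'
import cv2
a=cv2.imread('pics/top0.png')[145:295,170:415]; b=cv2.imread('pics/scene0.png')[165:275,155:400]
import numpy as np
cv2.imwrite('pics/c1.png',cv2.resize(np.vstack([a,b]),None,fx=2.3,fy=2.3,interpolation=cv2.INTER_CUBIC))
E
```

```text
pane px 4634
[[     0      0    560    420 230566]
 [   250    163     99     16   1009]
 [   252    198     17     33    372]
 [   269    198     88     49   3019]
 [   388    218      5     33    124]]
177 [[200.         264.75373134]
 [201.         264.77631579]
 [202.         264.79874214]] [[387.         267.39102564]
 [388.         267.4       ]
 [389.         267.38211382]]
guide x=a y+b [0.02096991 0.42994042] -0.29573364559182963 0.24605590471203956
```

View pics/c1.png

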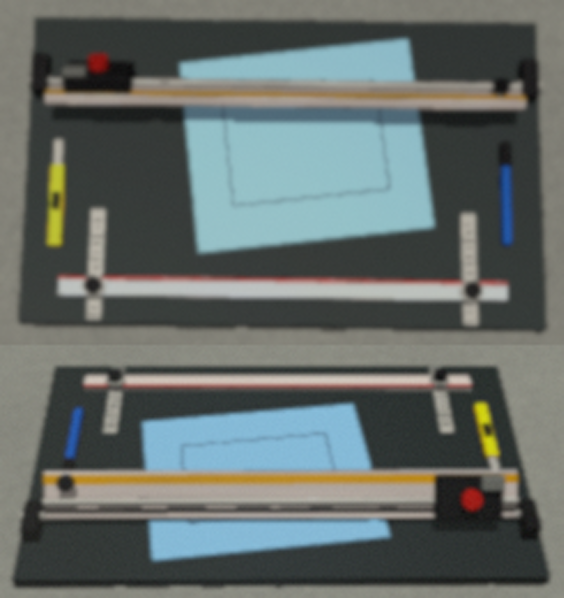

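The crop shows the pane rotated with its left near corner closest to the guide, and the rail raised steeply with its head at the left. Next come the pane edges, board and rail.

```bash
cat >> h.py <<'E'
def pane(s,z=.024,verbose=True):
    im=s["image"]; g=im[...,0].astype(float)+im[...,1]
    m=(masks(im)["pane"]).astype(np.uint8); m[:,375:]=0; m[:190]=0
    ys,xs=np.nonzero(m); x0,x1=xs.min(),xs.max()
    near=[]
    for c in range(x0+10,x1-9):
        k=ys[xs==c].max(); near+=list(subedge(g,[c],(k-4,k+6)))
    N=ray(s,np.array(near),z); cn=fit(N)
    gt=g.T; L=[];R=[]
    for r in range(205,240):
        q=xs[ys==r]
        L.append((subedge(gt,[r],(q.min()-6,q.min()+4))[0][::-1])); R.append((subedge(gt,[r],(q.max()-4,q.max()+6))[0][::-1]))
    L=ray(s,np.array(L),z);R=ray(s,np.array(R),z)
    cl=fit(L[:,::-1][:,1:]) if 0 else fit(L[:,[1,0,2]]); cr=fit(R[:,[1,0,2]])   # y=a x+b
    def inter(c): x=(cn[0]*c[1]+cn[1])/(1-cn[0]*c[0]); return np.array([x,c[0]*x+c[1]])
    a,b=inter(cl),inter(cr)
    return a,b,cn
E
python3 - <<'E'
from h import *
s=eyes.snapshot("top"); im=s["image"]
a,b,cn=pane(s); print("L",a,"R",b,"len",np.hypot(*(a-b)),"near",cn)
yaw=np.arctan2(-(a-b)[0],(a-b)[1]); print("yaw deg",np.degrees(yaw), "guide yaw",-np.degrees(.021))
mid=(a+b)/2; print("centre",mid+.125*np.array([np.cos(yaw),np.sin(yaw)]))
g=fit(ray(s,guide(s),.030)); print("guide",g,"gaps mm",[1e3*(p[0]-np.polyval(g,p[1])) for p in(a,b)])
# board
d=im.max(2)<70; d=d.astype(np.uint8); d=cv2.morphologyEx(d,cv2.MORPH_CLOSE,np.ones((15,15)))
n,l,st,ce=cv2.connectedComponentsWithStats(d); k=[i for i in range(1,n) if st[i,0]<300<st[i,0]+st[i,2] and st[i,1]<220<st[i,1]+st[i,3]]
k=max(k,key=lambda i:st[i,4]); c=max(cv2.findContours((l==k).astype(np.uint8),0,1)[0],key=cv2.contourArea)
q=cv2.approxPolyDP(c,8,True)[:,0]; print(q.tolist()); print(ray(s,q,.02).round(3).tolist())
# rail yellow stripe in both views
for n,rw in(("top",(175,200)),("scene",(215,240))):
    t=eyes.snapshot(n); i=t["image"].astype(float); w=np.clip((i[...,0]+i[...,1])/2-i[...,2]-45,0,None)
    P=[(c,(w[rw[0]:rw[1],c]*np.arange(*rw)).sum()/w[rw[0]:rw[1],c].sum()) for c in range(250,330,10) if w[rw[0]:rw[1],c].sum()>20]; print(n,np.round(P,2).tolist())
E
```

```text
Traceback (most recent call last):
  File "h.py", line 39, in pane
    k=ys[xs==c].max(); near+=list(subedge(g,[c],(k-4,k+6)))
ValueError: zero-size array to reduction operation maximum which has no identity
```

```bash
python3 - <<'E'
t=open('h.py').read()
t=t.replace('pane=(b>120)&(b-r>50)&(g-r>25)','pane=(g>110)&(b-r>22)&(g-r>12)')
t=t.replace('m[:,375:]=0; m[:190]=0','m[:,375:]=0; m[:,:200]=0; m[:195]=0; m=cv2.morphologyEx(m,cv2.MORPH_CLOSE,np.ones((3,3))); l,st=cv2.connectedComponentsWithStats(m)[1:3]; m=(l==1+st[1:,4].argmax())')
open('h.py','w').write(t)
E
cat > m.py <<'E'
from h import *
s=eyes.snapshot("top"); im=s["image"]
a,b,cn=pane(s); print("L",a,"R",b,"len",np.hypot(*(a-b)),"near",cn)
yaw=np.arctan2(-(a-b)[0],(a-b)[1]); print("yaw deg",np.degrees(yaw))
mid=(a+b)/2; print("centre",mid+.125*np.array([np.cos(yaw),np.sin(yaw)]))
g=fit(ray(s,guide(s),.030)); print("guide",g,"yaw",-np.degrees(g[0]),"gaps mm",[1e3*(p[0]-np.polyval(g,p[1])) for p in(a,b)])
E
python3 m.py; python3 - <<'E'
from h import *
s=eyes.snapshot("top"); im=s["image"]
d=im.max(2)<70; d=d.astype(np.uint8); d=cv2.morphologyEx(d,cv2.MORPH_CLOSE,np.ones((15,15)))
n,l,st,ce=cv2.connectedComponentsWithStats(d); k=[i for i in range(1,n) if st[i,0]<300<st[i,0]+st[i,2] and st[i,1]<220<st[i,1]+st[i,3]]
k=max(k,key=lambda i:st[i,4]); c=max(cv2.findContours((l==k).astype(np.uint8),0,1)[0],key=cv2.contourArea)
q=cv2.approxPolyDP(c,8,True)[:,0]; print(q.tolist()); print(ray(s,q,.02).round(3).tolist())
for n,rw in(("top",(175,200)),("scene",(215,240))):
    t=eyes.snapshot(n); i=t["image"].astype(float); w=np.clip((i[...,0]+i[...,1])/2-i[...,2]-45,0,None)
    P=[(c,(w[rw[0]:rw[1],c]*np.arange(*rw)).sum()/w[rw[0]:rw[1],c].sum()) for c in range(250,330,10) if w[rw[0]:rw[1],c].sum()>20]; print(n,np.round(P,2).tolist())
E
```

```text
L [0.46359562 0.08730296] R [ 0.49398905 -0.21267876] len 0.30151748357090774 near [-0.10131761  0.47244094]
yaw deg 5.785329476057247
centre [ 0.60315565 -0.05008771]
guide [0.02094405 0.42994333] yaw -1.2000055210976621 gaps mm [np.float64(31.823811289460437), np.float64(68.5000740636904)]
[[186, 154], [180, 284], [406, 286], [401, 156]]
[[0.772, 0.299, 0.02], [0.381, 0.304, 0.02], [0.371, -0.344, 0.02], [0.76, -0.351, 0.02]]
top [[250.0, 185.12], [260.0, 185.33], [270.0, 185.3], [280.0, 185.47], [290.0, 185.44]]
scene [[250.0, 222.89], [260.0, 222.88], [270.0, 222.88], [280.0, 222.89], [290.0, 222.64], [300.0, 222.65], [310.0, 222.66], [320.0, 222.64]]
```

Emit:
servo_tool(plan=[{"az":-7.75},{"az":-7.75},{"az":-7.75},{"az":-7.75},{"tx":-16,"ty":-36.4},{"tx":-16,"ty":-36.4},{"tx":-16,"ty":-36.4},{"tx":-16,"ty":-36.4},{"tx":-16,"ty":-36.4},{"tx":-16,"ty":-36.4},{"tx":-16,"ty":-36.4},{"tx":-16,"ty":-36.4},{"tx":-16,"ty":-36.4},{"tx":-16,"ty":-36.4},{"tx":-16,"ty":-36.4},{"tx":-16,"ty":-36.4},{"tx":-16,"ty":-36.4},{"tx":-16,"ty":-36.4},{"tx":-16,"ty":-36.4},{"tx":-16,"ty":-36.4}])

```text
$.plan[0]: bad value
```

```bash
python3 - <<'E'
from h import *
T,S=eyes.snapshot("top"),eyes.snapshot("scene")
st=monitor.state(); print(st["tool_pos"],st["tool_rot"],st["contact_force"])
# rail stripe z: match y~-0.03 top (280,185.45) with scene row 222.75
for z in np.arange(.05,.12,.01):
    p=ray(T,[280,185.45],z)[0]; print(round(z,3),p.round(4),proj(S,p).round(1))
E
```

```text
[0.23315724 0.49812985 0.24531995] [-3.28360775e-07  2.17144133e-01  9.76139552e-01  2.58771878e-05] [0.09063701 0.07656217 0.88385549]
0.05 [0.6634 0.0148 0.05  ] [[290.6 230.2]]
0.06 [0.6607 0.0147 0.06  ] [[290.7 227.2]]
0.07 [0.6581 0.0147 0.07  ] [[290.7 224.2]]
0.08 [0.6554 0.0146 0.08  ] [[290.8 221.1]]
0.09 [0.6528 0.0145 0.09  ] [[290.8 218.1]]
0.1 [0.6501 0.0144 0.1   ] [[290.8 215. ]]
0.11 [0.6474 0.0143 0.11  ] [[290.9 211.9]]
```

Emit:
servo_tool(plan=[{"tx":0,"ty":0,"tz":0,"ax":0,"ay":0,"az":-7.75,"jaw":1},{"tx":0,"ty":0,"tz":0,"ax":0,"ay":0,"az":-7.75,"jaw":1},{"tx":0,"ty":0,"tz":0,"ax":0,"ay":0,"az":-7.75,"jaw":1},{"tx":0,"ty":0,"tz":0,"ax":0,"ay":0,"az":-7.75,"jaw":1},{"tx":-16,"ty":-36.4,"tz":0,"ax":0,"ay":0,"az":0,"jaw":1},{"tx":-16,"ty":-36.4,"tz":0,"ax":0,"ay":0,"az":0,"jaw":1},{"tx":-16,"ty":-36.4,"tz":0,"ax":0,"ay":0,"az":0,"jaw":1},{"tx":-16,"ty":-36.4,"tz":0,"ax":0,"ay":0,"az":0,"jaw":1},{"tx":-16,"ty":-36.4,"tz":0,"ax":0,"ay":0,"az":0,"jaw":1},{"tx":-16,"ty":-36.4,"tz":0,"ax":0,"ay":0,"az":0,"jaw":1},{"tx":-16,"ty":-36.4,"tz":0,"ax":0,"ay":0,"az":0,"jaw":1},{"tx":-16,"ty":-36.4,"tz":0,"ax":0,"ay":0,"az":0,"jaw":1},{"tx":-16,"ty":-36.4,"tz":0,"ax":0,"ay":0,"az":0,"jaw":1},{"tx":-16,"ty":-36.4,"tz":0,"ax":0,"ay":0,"az":0,"jaw":1},{"tx":-16,"ty":-36.4,"tz":0,"ax":0,"ay":0,"az":0,"jaw":1},{"tx":-16,"ty":-36.4,"tz":0,"ax":0,"ay":0,"az":0,"jaw":1},{"tx":-16,"ty":-36.4,"tz":0,"ax":0,"ay":0,"az":0,"jaw":1},{"tx":-16,"ty":-36.4,"tz":0,"ax":0,"ay":0,"az":0,"jaw":1},{"tx":-16,"ty":-36.4,"tz":0,"ax":0,"ay":0,"az":0,"jaw":1},{"tx":-16,"ty":-36.4,"tz":0,"ax":0,"ay":0,"az":0,"jaw":1}])

```text
time_s: 2.5
tool_pos: [0.5485, -0.0564, 0.2455]
tool_rot: [0.0, -0.051, 0.999, 0.0]
contact_force: [-0.3, 0.1, 1.0]
opening: 0.997
gripper_force: 0.0
```

Emit:
servo_tool(plan=[{"tx":0,"ty":0,"tz":38,"ax":0,"ay":0,"az":0,"jaw":1},{"tx":0,"ty":0,"tz":38,"ax":0,"ay":0,"az":0,"jaw":1},{"tx":0,"ty":0,"tz":38,"ax":0,"ay":0,"az":0,"jaw":1},{"tx":0,"ty":0,"tz":38,"ax":0,"ay":0,"az":0,"jaw":1},{"tx":0,"ty":0,"tz":30,"ax":0,"ay":0,"az":0,"jaw":1},{"tx":0,"ty":0,"tz":10,"ax":0,"ay":0,"az":0,"jaw":1},{"tx":0,"ty":0,"tz":0,"ax":0,"ay":0,"az":0,"jaw":1},{"tx":0,"ty":0,"tz":0,"ax":0,"ay":0,"az":0,"jaw":1}])

```text
time_s: 3.3
tool_pos: [0.5491, -0.055, 0.0551]
tool_rot: [0.001, -0.052, 0.999, -0.0]
contact_force: [0.6, -0.6, -0.2]
opening: 1.002
gripper_force: 0.0
```

```bash
python3 - <<'E'
from h import *
i={n:eyes.snapshot(n)["image"] for n in("top","scene")}
a=i["top"][145:295,170:415]; b=i["scene"][165:275,155:400]
cv2.imwrite('pics/c2.png',cv2.cvtColor(cv2.resize(np.vstack([a,b]),None,fx=2.3,fy=2.3,interpolation=cv2.INTER_CUBIC),4))
E
```

```text
(no output)
```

View pics/c2.png

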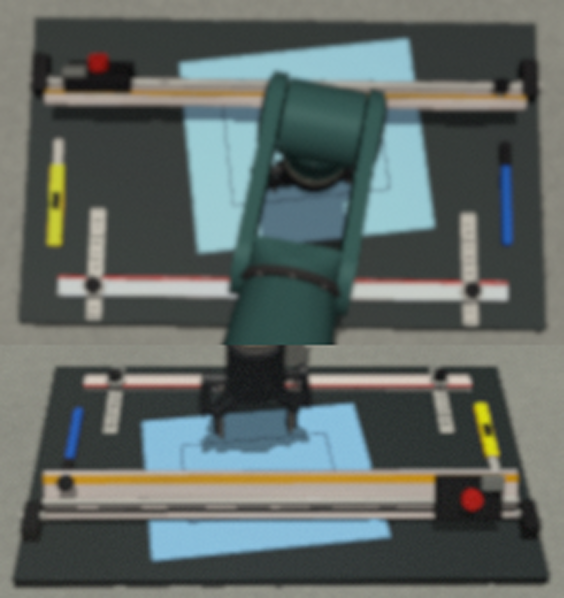

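The picture shows both fingertips hovering over the pane, with the arm hiding only the middle of its near edge in the top view. I'll descend gently.

Emit:
servo_tool(plan=[{"tx":0,"ty":0,"tz":5,"ax":0,"ay":0,"az":0,"jaw":1},{"tx":0,"ty":0,"tz":5,"ax":0,"ay":0,"az":0,"jaw":1},{"tx":0,"ty":0,"tz":3,"ax":0,"ay":0,"az":0,"jaw":1},{"tx":0,"ty":0,"tz":1,"ax":0,"ay":0,"az":0,"jaw":1},{"tx":0,"ty":0,"tz":1,"ax":0,"ay":0,"az":0,"jaw":1},{"tx":0,"ty":0,"tz":0,"ax":0,"ay":0,"az":0,"jaw":1},{"tx":0,"ty":0,"tz":0,"ax":0,"ay":0,"az":0,"jaw":1}])

```text
time_s: 4.1
tool_pos: [0.5479, -0.0547, 0.0384]
tool_rot: [0.0, -0.052, 0.999, 0.0]
contact_force: [-0.6, 0.3, 0.4]
opening: 0.998
gripper_force: 0.0
```

Emit:
servo_tool(plan=[{"tx":0,"ty":0,"tz":0.7,"ax":0,"ay":0,"az":0,"jaw":1},{"tx":0,"ty":0,"tz":0.7,"ax":0,"ay":0,"az":0,"jaw":1},{"tx":0,"ty":0,"tz":0.6,"ax":0,"ay":0,"az":0,"jaw":1},{"tx":0,"ty":0,"tz":0,"ax":0,"ay":0,"az":0,"jaw":1},{"tx":0,"ty":0,"tz":0,"ax":0,"ay":0,"az":0,"jaw":1}])

```text
time_s: 4.6
tool_pos: [0.5478, -0.0548, 0.0363]
tool_rot: [-0.0, -0.052, 0.999, 0.0]
contact_force: [-0.7, -0.0, 1.1]
opening: 1.002
gripper_force: 0.0
```

Emit:
servo_tool(plan=[{"tx":0,"ty":0,"tz":0.8,"ax":0,"ay":0,"az":0,"jaw":1},{"tx":0,"ty":0,"tz":0.8,"ax":0,"ay":0,"az":0,"jaw":1},{"tx":0,"ty":0,"tz":0.8,"ax":0,"ay":0,"az":0,"jaw":1},{"tx":0,"ty":0,"tz":0,"ax":0,"ay":0,"az":0,"jaw":1}])

```text
time_s: 5.0
tool_pos: [0.5477, -0.0547, 0.0337]
tool_rot: [-0.0, -0.052, 0.999, 0.0]
contact_force: [0.1, 0.0, 0.5]
opening: 1.004
gripper_force: 0.0
```

Emit:
servo_tool(plan=[{"tx":0,"ty":0,"tz":0.8,"ax":0,"ay":0,"az":0,"jaw":1},{"tx":0,"ty":0,"tz":0.7,"ax":0,"ay":0,"az":0,"jaw":1},{"tx":0,"ty":0,"tz":0,"ax":0,"ay":0,"az":0,"jaw":1}])

```text
time_s: 5.3
tool_pos: [0.5478, -0.0547, 0.0322]
tool_rot: [-0.0, -0.052, 0.999, 0.0]
contact_force: [0.4, -0.1, 0.3]
opening: 1.0
gripper_force: 0.0
```

Emit:
servo_tool(plan=[{"tx":0,"ty":0,"tz":0.8,"ax":0,"ay":0,"az":0,"jaw":1},{"tx":0,"ty":0,"tz":0.8,"ax":0,"ay":0,"az":0,"jaw":1},{"tx":0,"ty":0,"tz":0.8,"ax":0,"ay":0,"az":0,"jaw":1},{"tx":0,"ty":0,"tz":0,"ax":0,"ay":0,"az":0,"jaw":1}])

```text
time_s: 5.7
tool_pos: [0.5477, -0.0547, 0.0298]
tool_rot: [-0.0, -0.052, 0.999, 0.0]
contact_force: [0.6, -0.1, 1.7]
opening: 1.001
gripper_force: 0.0
```

Emit:
servo_tool(plan=[{"tx":0,"ty":0,"tz":0.6,"ax":0,"ay":0,"az":0,"jaw":1},{"tx":0,"ty":0,"tz":0.6,"ax":0,"ay":0,"az":0,"jaw":1},{"tx":0,"ty":0,"tz":0,"ax":0,"ay":0,"az":0,"jaw":1}])

```text
time_s: 6.0
tool_pos: [0.5478, -0.0548, 0.0287]
tool_rot: [-0.0, -0.052, 0.999, 0.0]
contact_force: [0.4, -0.0, 0.7]
opening: 0.998
gripper_force: 0.0
```

Emit:
servo_tool(plan=[{"tx":0,"ty":0,"tz":0.5,"ax":0,"ay":0,"az":0,"jaw":1},{"tx":0,"ty":0,"tz":0.5,"ax":0,"ay":0,"az":0,"jaw":1},{"tx":0,"ty":0,"tz":0,"ax":0,"ay":0,"az":0,"jaw":1}])

```text
time_s: 6.3
tool_pos: [0.5478, -0.0547, 0.0277]
tool_rot: [-0.0, -0.052, 0.999, 0.0]
contact_force: [-0.4, 0.2, -0.3]
opening: 1.002
gripper_force: 0.0
```

Emit:
servo_tool(plan=[{"tx":0,"ty":0,"tz":0.5,"ax":0,"ay":0,"az":0,"jaw":1},{"tx":0,"ty":0,"tz":0.5,"ax":0,"ay":0,"az":0,"jaw":1},{"tx":0,"ty":0,"tz":0,"ax":0,"ay":0,"az":0,"jaw":1}])

```text
time_s: 6.6
tool_pos: [0.5478, -0.0547, 0.0267]
tool_rot: [-0.0, -0.052, 0.999, 0.0]
contact_force: [-0.6, -0.8, 0.3]
opening: 1.001
gripper_force: 0.0
```

Emit:
servo_tool(plan=[{"tx":0,"ty":0,"tz":0.5,"ax":0,"ay":0,"az":0,"jaw":1},{"tx":0,"ty":0,"tz":0.3,"ax":0,"ay":0,"az":0,"jaw":1},{"tx":0,"ty":0,"tz":0,"ax":0,"ay":0,"az":0,"jaw":1}])

```text
time_s: 6.9
tool_pos: [0.5478, -0.0547, 0.026]
tool_rot: [-0.0, -0.052, 0.999, 0.0]
contact_force: [-0.2, 0.1, 0.1]
opening: 1.001
gripper_force: 0.0
```

Emit:
servo_tool(plan=[{"tx":0,"ty":0,"tz":0.3,"ax":0,"ay":0,"az":0,"jaw":1},{"tx":0,"ty":0,"tz":0.3,"ax":0,"ay":0,"az":0,"jaw":1},{"tx":0,"ty":0,"tz":0,"ax":0,"ay":0,"az":0,"jaw":1}])

```text
time_s: 7.2
tool_pos: [0.5478, -0.0548, 0.0254]
tool_rot: [-0.0, -0.052, 0.999, 0.0]
contact_force: [0.3, -0.4, 0.2]
opening: 1.003
gripper_force: 0.0
```

Emit:
servo_tool(plan=[{"tx":0,"ty":0,"tz":0.3,"ax":0,"ay":0,"az":0,"jaw":1},{"tx":0,"ty":0,"tz":0,"ax":0,"ay":0,"az":0,"jaw":1}])

```text
time_s: 7.4
tool_pos: [0.5478, -0.0547, 0.0251]
tool_rot: [-0.0, -0.052, 0.999, 0.0]
contact_force: [0.1, -0.2, 0.2]
opening: 0.998
gripper_force: 0.0
```

Emit:
servo_tool(plan=[{"tx":0,"ty":0,"tz":0.3,"ax":0,"ay":0,"az":0,"jaw":1},{"tx":0,"ty":0,"tz":0,"ax":0,"ay":0,"az":0,"jaw":1}])

```text
time_s: 7.6
tool_pos: [0.5479, -0.0547, 0.0249]
tool_rot: [0.0, -0.052, 0.999, 0.0]
contact_force: [0.5, -0.1, 0.1]
opening: 0.999
gripper_force: 0.2
```

Emit:
servo_tool(plan=[{"tx":0,"ty":0,"tz":0.3,"ax":0,"ay":0,"az":0,"jaw":1},{"tx":0,"ty":0,"tz":0,"ax":0,"ay":0,"az":0,"jaw":1}])

```text
time_s: 7.8
tool_pos: [0.548, -0.0548, 0.0249]
tool_rot: [0.0, -0.052, 0.999, -0.0]
contact_force: [-0.8, 0.5, 2.9]
opening: 1.003
gripper_force: 1.3
```

Emit:
servo_tool(plan=[{"tx":0,"ty":0,"tz":0.3,"ax":0,"ay":0,"az":0,"jaw":1},{"tx":0,"ty":0,"tz":0,"ax":0,"ay":0,"az":0,"jaw":1}])

```text
time_s: 8.0
tool_pos: [0.5481, -0.0548, 0.0249]
tool_rot: [0.0, -0.052, 0.999, -0.0]
contact_force: [-1.9, 0.2, 5.8]
opening: 0.998
gripper_force: 2.7
```

Emit:
servo_tool(plan=[{"tx":0,"ty":0,"tz":0.3,"ax":0,"ay":0,"az":0,"jaw":1},{"tx":0,"ty":0,"tz":0.1,"ax":0,"ay":0,"az":0,"jaw":1},{"tx":0,"ty":0,"tz":0,"ax":0,"ay":0,"az":0,"jaw":1}])

```text
time_s: 8.3
tool_pos: [0.5484, -0.0548, 0.0249]
tool_rot: [0.001, -0.052, 0.999, -0.0]
contact_force: [-1.5, 0.4, 6.1]
opening: 1.0
gripper_force: 3.2
```

Emit:
servo_tool(plan=[{"tx":0,"ty":0,"tz":0.3,"ax":0,"ay":0,"az":0,"jaw":1},{"tx":0,"ty":0,"tz":0,"ax":0,"ay":0,"az":0,"jaw":1}])

```text
time_s: 8.5
tool_pos: [0.5486, -0.0548, 0.0249]
tool_rot: [0.001, -0.052, 0.999, -0.0]
contact_force: [-1.7, 1.2, 7.6]
opening: 1.0
gripper_force: 3.7
```

Emit:
servo_tool(plan=[{"tx":0,"ty":0,"tz":0.3,"ax":0,"ay":0,"az":0,"jaw":1},{"tx":0,"ty":0,"tz":0.2,"ax":0,"ay":0,"az":0,"jaw":1},{"tx":0,"ty":0,"tz":0,"ax":0,"ay":0,"az":0,"jaw":1}])

```text
time_s: 8.8
tool_pos: [0.5489, -0.0549, 0.0248]
tool_rot: [0.001, -0.052, 0.999, -0.0]
contact_force: [-2.2, 0.5, 8.6]
opening: 1.001
gripper_force: 4.5
```

Emit:
servo_tool(plan=[{"tx":1,"ty":0,"tz":0,"ax":0,"ay":0,"az":0.5,"jaw":1},{"tx":1.5,"ty":0,"tz":0,"ax":0,"ay":0,"az":0.5,"jaw":1},{"tx":1.5,"ty":0,"tz":0,"ax":0,"ay":0,"az":0.5,"jaw":1},{"tx":1.5,"ty":0,"tz":0,"ax":0,"ay":0,"az":0.5,"jaw":1}])

```text
time_s: 9.2
tool_pos: [0.5448, -0.0555, 0.0249]
tool_rot: [0.003, -0.034, 0.999, -0.0]
contact_force: [1.1, -0.6, 5.4]
opening: 0.999
gripper_force: 2.9
```

```bash
python3 - <<'E'
t=open('h.py').read()
t=t.replace("def pane(s,z=.024,verbose=True):","def pane(s,z=.024,skip=(266,330)):").replace("        k=ys[xs==c].max(); near","        if skip[0]<c<skip[1]: continue\n        k=ys[xs==c].max(); near").replace("x0+10,x1-9","x0+7,x1-5")
open('h.py','w').write(t)
E
python3 m.py
```

```text
L [0.46383182 0.08693063] R [0.46701886 0.03472083] len 0.052306988389953755 near [-0.06104308  0.46913833]
yaw deg 3.493176067283993
centre [0.5901931  0.06844194]
guide [0.02091241 0.42987827] yaw -1.1981928710174863 gaps mm [np.float64(32.135620672095854), np.float64(36.414500639458005)]
```

```bash
python3 - <<'E'
t=open('h.py').read()
t=t.replace("m=(l==1+st[1:,4].argmax())","m=np.isin(l,1+np.nonzero(st[1:,4]>60)[0])")
open('h.py','w').write(t)
E
python3 m.py
```

```text
L [0.46305874 0.08683531] R [ 0.49446894 -0.21303513] len 0.3015109952545452 near [-0.10474591  0.47215438]
yaw deg 5.979693025595466
centre [ 0.6030837  -0.05007791]
guide [0.02091252 0.42988742] yaw -1.1981991599607185 gaps mm [np.float64(31.35537439962982), np.float64(69.03662287661477)]
```

Emit:
servo_tool(plan=[{"tx":0,"ty":0,"tz":0.3,"ax":0,"ay":0,"az":0,"jaw":1},{"tx":0,"ty":0,"tz":0.2,"ax":0,"ay":0,"az":0,"jaw":1},{"tx":0,"ty":0,"tz":0,"ax":0,"ay":0,"az":0,"jaw":1}])

```text
time_s: 9.6
tool_pos: [0.5446, -0.0555, 0.0249]
tool_rot: [0.003, -0.034, 0.999, -0.0]
contact_force: [0.3, 0.6, 8.6]
opening: 1.002
gripper_force: 4.3
```

Emit:
servo_tool(plan=[{"tx":0,"ty":0,"tz":0.3,"ax":0,"ay":0,"az":0,"jaw":1},{"tx":0,"ty":0,"tz":0,"ax":0,"ay":0,"az":0,"jaw":1},{"tx":1.5,"ty":0,"tz":0.15,"ax":0,"ay":0,"az":0.3,"jaw":1},{"tx":1.5,"ty":0,"tz":0.15,"ax":0,"ay":0,"az":0.3,"jaw":1},{"tx":1.5,"ty":0,"tz":0,"ax":0,"ay":0,"az":0.3,"jaw":1},{"tx":1.5,"ty":0,"tz":0,"ax":0,"ay":0,"az":0.3,"jaw":1}])

```text
time_s: 10.2
tool_pos: [0.5398, -0.056, 0.0249]
tool_rot: [0.004, -0.023, 1.0, -0.0]
contact_force: [3.0, -1.2, 8.4]
opening: 0.998
gripper_force: 4.3
```

```bash
python3 m.py
```

```text
L [0.45933644 0.08603576] R [ 0.49226032 -0.21388135] len 0.3017188304852343 near [-0.10977659  0.46878115]
yaw deg 6.2646508778923655
centre [ 0.60005194 -0.05028266]
guide [0.02096631 0.42988854] yaw -1.201280979547206 gaps mm [np.float64(27.644046162251968), np.float64(66.856078553158)]
```

Emit:
servo_tool(plan=[{"tx":0,"ty":0,"tz":-5,"ax":0,"ay":0,"az":0,"jaw":1},{"tx":0,"ty":0,"tz":-20,"ax":0,"ay":0,"az":0,"jaw":0},{"tx":0,"ty":0,"tz":0,"ax":0,"ay":0,"az":3.8,"jaw":0},{"tx":-7,"ty":-37,"tz":0,"ax":0,"ay":0,"az":0,"jaw":0},{"tx":-7,"ty":-37,"tz":0,"ax":0,"ay":0,"az":0,"jaw":0},{"tx":-6,"ty":-35,"tz":0,"ax":0,"ay":0,"az":0,"jaw":0},{"tx":0,"ty":0,"tz":0,"ax":0,"ay":0,"az":0,"jaw":0},{"tx":0,"ty":0,"tz":0,"ax":0,"ay":0,"az":0,"jaw":0},{"tx":0,"ty":0,"tz":0,"ax":0,"ay":0,"az":0,"jaw":0}])

```text
time_s: 11.15
tool_pos: [0.5537, -0.164, 0.0462]
tool_rot: [-0.001, 0.009, 1.0, 0.001]
contact_force: [-0.4, 0.9, -0.3]
opening: 0.0
gripper_force: 0.0
```

Emit:
servo_tool(plan=[{"tx":0,"ty":0,"tz":3,"ax":0,"ay":0,"az":0,"jaw":0},{"tx":0,"ty":0,"tz":2,"ax":0,"ay":0,"az":0,"jaw":0},{"tx":0,"ty":0,"tz":1,"ax":0,"ay":0,"az":0,"jaw":0},{"tx":0,"ty":0,"tz":0.5,"ax":0,"ay":0,"az":0,"jaw":0},{"tx":0,"ty":0,"tz":0.5,"ax":0,"ay":0,"az":0,"jaw":0},{"tx":0,"ty":0,"tz":0,"ax":0,"ay":0,"az":0,"jaw":0}])

```text
time_s: 11.75
tool_pos: [0.5543, -0.1649, 0.0399]
tool_rot: [0.0, 0.009, 1.0, 0.0]
contact_force: [-0.5, -0.1, 0.3]
opening: -0.001
gripper_force: 0.0
```

Emit:
servo_tool(plan=[{"tx":0,"ty":0,"tz":0.4,"ax":0,"ay":0,"az":0,"jaw":0},{"tx":0,"ty":0,"tz":0,"ax":0,"ay":0,"az":0,"jaw":0}])

```text
time_s: 11.95
tool_pos: [0.5544, -0.1651, 0.0395]
tool_rot: [0.0, 0.01, 1.0, 0.0]
contact_force: [0.3, -0.3, 0.1]
opening: -0.0
gripper_force: 0.0
```

Emit:
servo_tool(plan=[{"tx":0,"ty":0,"tz":0.4,"ax":0,"ay":0,"az":0,"jaw":0},{"tx":0,"ty":0,"tz":0,"ax":0,"ay":0,"az":0,"jaw":0}])

```text
time_s: 12.15
tool_pos: [0.5543, -0.165, 0.0391]
tool_rot: [0.0, 0.01, 1.0, 0.0]
contact_force: [0.1, 0.6, 0.3]
opening: -0.002
gripper_force: 0.0
```

Emit:
servo_tool(plan=[{"tx":0,"ty":0,"tz":0.4,"ax":0,"ay":0,"az":0,"jaw":0},{"tx":0,"ty":0,"tz":0.4,"ax":0,"ay":0,"az":0,"jaw":0},{"tx":0,"ty":0,"tz":0.4,"ax":0,"ay":0,"az":0,"jaw":0},{"tx":0,"ty":0,"tz":0,"ax":0,"ay":0,"az":0,"jaw":0}])

```text
time_s: 12.55
tool_pos: [0.5544, -0.165, 0.0381]
tool_rot: [0.0, 0.009, 1.0, -0.0]
contact_force: [-1.0, 0.0, 1.0]
opening: 0.003
gripper_force: 0.6
```

Emit:
servo_tool(plan=[{"tx":0,"ty":0,"tz":0.4,"ax":0,"ay":0,"az":0,"jaw":0},{"tx":0,"ty":0,"tz":0,"ax":0,"ay":0,"az":0,"jaw":0}])

```text
time_s: 12.75
tool_pos: [0.5545, -0.165, 0.0381]
tool_rot: [0.0, 0.009, 1.0, -0.0]
contact_force: [-1.2, 1.2, 4.4]
opening: -0.0
gripper_force: 2.0
```

Emit:
servo_tool(plan=[{"tx":0,"ty":0,"tz":0.4,"ax":0,"ay":0,"az":0,"jaw":0},{"tx":0,"ty":0,"tz":0.4,"ax":0,"ay":0,"az":0,"jaw":0},{"tx":0,"ty":0,"tz":0,"ax":0,"ay":0,"az":0,"jaw":0}])

```text
time_s: 13.05
tool_pos: [0.555, -0.1652, 0.0381]
tool_rot: [0.001, 0.009, 1.0, -0.0]
contact_force: [-0.6, 0.7, 5.8]
opening: -0.001
gripper_force: 3.3
```

Emit:
servo_tool(plan=[{"tx":0,"ty":0,"tz":0.4,"ax":0,"ay":0,"az":0,"jaw":0},{"tx":0,"ty":0,"tz":0.4,"ax":0,"ay":0,"az":0,"jaw":0},{"tx":1,"ty":0,"tz":0.3,"ax":0,"ay":0,"az":0,"jaw":0},{"tx":1,"ty":0,"tz":0.3,"ax":0,"ay":0,"az":0,"jaw":0},{"tx":1,"ty":0,"tz":0.3,"ax":0,"ay":0,"az":0,"jaw":0},{"tx":1,"ty":0,"tz":0,"ax":0,"ay":0,"az":0,"jaw":0}])

```text
time_s: 13.65
tool_pos: [0.5534, -0.1656, 0.038]
tool_rot: [0.004, 0.009, 1.0, -0.001]
contact_force: [1.0, 0.8, 9.4]
opening: -0.0
gripper_force: 4.3
```

Emit:
servo_tool(plan=[{"tx":1.5,"ty":0,"tz":0.15,"ax":0,"ay":0,"az":0,"jaw":0},{"tx":1.5,"ty":0,"tz":0.15,"ax":0,"ay":0,"az":0,"jaw":0},{"tx":1.5,"ty":0,"tz":0.15,"ax":0,"ay":0,"az":0,"jaw":0},{"tx":1.5,"ty":0,"tz":0,"ax":0,"ay":0,"az":0,"jaw":0}])

```text
time_s: 14.05
tool_pos: [0.5478, -0.1656, 0.0381]
tool_rot: [0.005, 0.009, 1.0, -0.001]
contact_force: [2.9, 1.0, 9.4]
opening: -0.005
gripper_force: 4.8
```

```bash
python3 - <<'E'
t=open('m.py').read()
t=t.replace("a,b,cn=pane(s)","import sys; a,b,cn=pane(s,skip=(int(sys.argv[1]),int(sys.argv[2])))")
open('m.py','w').write(t)
from h import *
s=eyes.snapshot("top"); cv2.imwrite('pics/c3.png',cv2.cvtColor(cv2.resize(s["image"][145:295,170:415],None,fx=2.3,fy=2.3),4))
E
python3 m.py 299 352
```

```text
L [0.45909794 0.08803966] R [ 0.48310666 -0.19638816] len 0.28543931922092475 near [-0.08441061  0.46652942]
yaw deg 4.824933816587513
centre [ 0.59565934 -0.04366032]
guide [0.02087293 0.42994334] yaw -1.1959310506306124 gaps mm [np.float64(27.316952696382792), np.float64(57.262521394454424)]
```

View pics/c3.png

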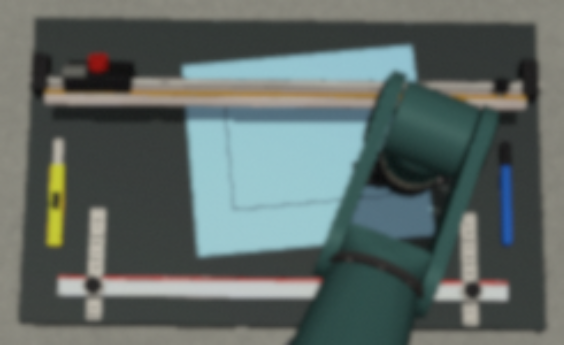

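The crop shows the pane turning as the right side is pulled, with its near-left edge clear and the arm over its right part. I'll keep pulling.

Emit:
servo_tool(plan=[{"tx":1.5,"ty":0,"tz":0,"ax":0,"ay":0,"az":0,"jaw":0},{"tx":1.5,"ty":0,"tz":0,"ax":0,"ay":0,"az":0,"jaw":0},{"tx":1.5,"ty":0,"tz":0,"ax":0,"ay":0,"az":0,"jaw":0},{"tx":1.5,"ty":0,"tz":0,"ax":0,"ay":0,"az":0,"jaw":0},{"tx":1.5,"ty":0,"tz":0,"ax":0,"ay":0,"az":0,"jaw":0},{"tx":1.5,"ty":0,"tz":0,"ax":0,"ay":0,"az":0,"jaw":0}])

```text
time_s: 14.75
tool_pos: [0.5388, -0.1655, 0.0381]
tool_rot: [0.005, 0.009, 1.0, -0.001]
contact_force: [1.9, 0.6, 9.8]
opening: 0.002
gripper_force: 4.9
```

```bash
python3 m.py 305 352
```

```text
L [0.45961441 0.0904429 ] R [ 0.47238587 -0.16569761] len 0.25645870672733895 near [-0.04986116  0.464124  ]
yaw deg 2.854469941591575
centre [ 0.59084505 -0.03140244]
guide [0.0209258  0.42994016] yaw -1.1989599101203086 gaps mm [np.float64(27.78166147158806), np.float64(45.913068065034814)]
```

Emit:
servo_tool(plan=[{"tx":1.5,"ty":0,"tz":0,"ax":0,"ay":0,"az":0,"jaw":0},{"tx":1.5,"ty":0,"tz":0,"ax":0,"ay":0,"az":0,"jaw":0},{"tx":1.5,"ty":0,"tz":0,"ax":0,"ay":0,"az":0,"jaw":0},{"tx":1.5,"ty":0,"tz":0,"ax":0,"ay":0,"az":0,"jaw":0},{"tx":1.5,"ty":0,"tz":0,"ax":0,"ay":0,"az":0,"jaw":0},{"tx":1.5,"ty":0,"tz":0,"ax":0,"ay":0,"az":0,"jaw":0},{"tx":1.5,"ty":0,"tz":0,"ax":0,"ay":0,"az":0,"jaw":0},{"tx":1.5,"ty":0,"tz":0,"ax":0,"ay":0,"az":0,"jaw":0},{"tx":1.5,"ty":0,"tz":0,"ax":0,"ay":0,"az":0,"jaw":0},{"tx":1.5,"ty":0,"tz":0,"ax":0,"ay":0,"az":0,"jaw":0},{"tx":1.5,"ty":0,"tz":0,"ax":0,"ay":0,"az":0,"jaw":0}])

```text
time_s: 15.9
tool_pos: [0.5224, -0.1653, 0.0381]
tool_rot: [0.005, 0.009, 1.0, -0.001]
contact_force: [2.1, 0.6, 9.7]
opening: -0.001
gripper_force: 4.9
```

```bash
python3 m.py 305 352
```

```text
L [0.45954071 0.09508814] R [ 0.45789516 -0.08131243] len 0.17640824201369282 near [0.00932849 0.45865368]
yaw deg -0.5344674909246032
centre [0.58371249 0.00572185]
guide [0.02096552 0.42993199] yaw -1.201235633348507 gaps mm [np.float64(27.61514386265579), np.float64(29.667922350310015)]
```

Emit:
servo_tool(plan=[{"tx":1.5,"ty":0,"tz":0,"ax":0,"ay":0,"az":0,"jaw":0},{"tx":1.5,"ty":0,"tz":0,"ax":0,"ay":0,"az":0,"jaw":0},{"tx":0,"ty":0,"tz":-3,"ax":0,"ay":0,"az":0,"jaw":0},{"tx":0,"ty":0,"tz":-10,"ax":0,"ay":0,"az":0,"jaw":0},{"tx":-10,"ty":36,"tz":0,"ax":0,"ay":0,"az":0,"jaw":0},{"tx":-10,"ty":36,"tz":0,"ax":0,"ay":0,"az":0,"jaw":0},{"tx":-10,"ty":36,"tz":0,"ax":0,"ay":0,"az":0,"jaw":0},{"tx":0,"ty":0,"tz":0,"ax":0,"ay":0,"az":0,"jaw":0},{"tx":0,"ty":0,"tz":0,"ax":0,"ay":0,"az":0,"jaw":0}])

```text
time_s: 16.85
tool_pos: [0.5476, -0.0562, 0.0472]
tool_rot: [-0.001, 0.008, 1.0, -0.0]
contact_force: [-0.2, -0.3, -0.1]
opening: -0.002
gripper_force: 0.0
```

```bash
python3 m.py 266 330
```

```text
L [0.45978281 0.09630195] R [ 0.45266708 -0.20541277] len 0.3017986224862032 near [0.02358429 0.4575116 ]
yaw deg -1.3510299553358418
centre [ 0.5811902  -0.05750262]
guide [0.02092544 0.4298907 ] yaw -1.198939570104996 gaps mm [np.float64(27.876945045812064), np.float64(27.074731092073478)]
```

Emit:
servo_tool(plan=[{"tx":0,"ty":-1,"tz":3,"ax":0,"ay":0,"az":0,"jaw":0},{"tx":0,"ty":0,"tz":3,"ax":0,"ay":0,"az":0,"jaw":0},{"tx":0,"ty":0,"tz":1,"ax":0,"ay":0,"az":0,"jaw":0},{"tx":0,"ty":0,"tz":0.5,"ax":0,"ay":0,"az":0,"jaw":0},{"tx":0,"ty":0,"tz":0.5,"ax":0,"ay":0,"az":0,"jaw":0},{"tx":0,"ty":0,"tz":0,"ax":0,"ay":0,"az":0,"jaw":0}])

```text
time_s: 17.5
tool_pos: [0.5478, -0.058, 0.0395]
tool_rot: [0.0, 0.01, 1.0, 0.0]
contact_force: [-0.4, 0.1, -0.1]
opening: -0.001
gripper_force: 0.0
```

Emit:
servo_tool(plan=[{"tx":0,"ty":0,"tz":0.4,"ax":0,"ay":0,"az":0,"jaw":0},{"tx":0,"ty":0,"tz":0.4,"ax":0,"ay":0,"az":0,"jaw":0},{"tx":0,"ty":0,"tz":0,"ax":0,"ay":0,"az":0,"jaw":0}])

```text
time_s: 17.8
tool_pos: [0.5478, -0.0578, 0.0387]
tool_rot: [0.0, 0.009, 1.0, 0.0]
contact_force: [-0.3, -0.9, -0.6]
opening: 0.002
gripper_force: 0.0
```

Emit:
servo_tool(plan=[{"tx":0,"ty":0,"tz":0.4,"ax":0,"ay":0,"az":0,"jaw":0},{"tx":0,"ty":0,"tz":0.4,"ax":0,"ay":0,"az":0,"jaw":0},{"tx":0,"ty":0,"tz":0.4,"ax":0,"ay":0,"az":0,"jaw":0},{"tx":0,"ty":0,"tz":0,"ax":0,"ay":0,"az":0,"jaw":0}])

```text
time_s: 18.2
tool_pos: [0.548, -0.0578, 0.0381]
tool_rot: [0.0, 0.009, 1.0, 0.0]
contact_force: [-1.3, 0.6, 2.6]
opening: -0.001
gripper_force: 1.7
```

Emit:
servo_tool(plan=[{"tx":0.5,"ty":0,"tz":0.4,"ax":0,"ay":0,"az":0,"jaw":0},{"tx":0.5,"ty":0,"tz":0.4,"ax":0,"ay":0,"az":0,"jaw":0},{"tx":0.5,"ty":0,"tz":0,"ax":0,"ay":0,"az":0,"jaw":0}])

```text
time_s: 18.5
tool_pos: [0.5479, -0.0579, 0.0381]
tool_rot: [0.002, 0.009, 1.0, -0.0]
contact_force: [2.0, 0.1, 3.7]
opening: 0.002
gripper_force: 2.3
```

Emit:
servo_tool(plan=[{"tx":0.3,"ty":0,"tz":0.4,"ax":0,"ay":0,"az":0,"jaw":0},{"tx":0.3,"ty":0,"tz":0.4,"ax":0,"ay":0,"az":0,"jaw":0},{"tx":0.3,"ty":0,"tz":0.3,"ax":0,"ay":0,"az":0,"jaw":0},{"tx":0,"ty":0,"tz":0,"ax":0,"ay":0,"az":0,"jaw":0}])

```text
time_s: 18.9
tool_pos: [0.5479, -0.0578, 0.0381]
tool_rot: [0.003, 0.009, 1.0, -0.0]
contact_force: [2.3, 1.9, 8.3]
opening: 0.003
gripper_force: 4.2
```

Now draw about 15 mm, then check.

Emit:
servo_tool(plan=[{"tx":1,"ty":0,"tz":0.2,"ax":0,"ay":0,"az":0,"jaw":0},{"tx":1.5,"ty":0,"tz":0.1,"ax":0,"ay":0,"az":0,"jaw":0},{"tx":1.5,"ty":0,"tz":0,"ax":0,"ay":0,"az":0,"jaw":0},{"tx":1.5,"ty":0,"tz":0,"ax":0,"ay":0,"az":0,"jaw":0},{"tx":1.5,"ty":0,"tz":0,"ax":0,"ay":0,"az":0,"jaw":0},{"tx":1.5,"ty":0,"tz":0,"ax":0,"ay":0,"az":0,"jaw":0}])

```text
time_s: 19.5
tool_pos: [0.5399, -0.0582, 0.0381]
tool_rot: [0.004, 0.01, 1.0, -0.001]
contact_force: [2.9, 0.1, 8.2]
opening: 0.003
gripper_force: 4.2
```

```bash
python3 m.py 266 330
```

```text
L [0.45233614 0.09503585] R [ 0.4444857 -0.205045 ] len 0.30018351396709975 near [0.02616107 0.4498499 ]
yaw deg -1.4985772368525383
centre [ 0.57336817 -0.05827359]
guide [0.02090621 0.42988255] yaw -1.197837696703578 gaps mm [np.float64(20.4667513919905), np.float64(18.889868286674382)]
```

Emit:
servo_tool(plan=[{"tx":1.5,"ty":-0.6,"tz":0,"ax":0,"ay":0,"az":0,"jaw":0},{"tx":1.5,"ty":-0.6,"tz":0,"ax":0,"ay":0,"az":0,"jaw":0},{"tx":1.5,"ty":-0.6,"tz":0,"ax":0,"ay":0,"az":0,"jaw":0},{"tx":1.5,"ty":-0.6,"tz":0,"ax":0,"ay":0,"az":0,"jaw":0},{"tx":1.5,"ty":-0.6,"tz":0,"ax":0,"ay":0,"az":0,"jaw":0},{"tx":1.5,"ty":-0.6,"tz":0,"ax":0,"ay":0,"az":0,"jaw":0}])

```text
time_s: 20.15
tool_pos: [0.5308, -0.0614, 0.038]
tool_rot: [0.004, 0.009, 1.0, -0.0]
contact_force: [1.7, 1.2, 8.3]
opening: -0.001
gripper_force: 4.3
```

```bash
python3 m.py 266 330
```

```text
L [0.44290654 0.0916333 ] R [ 0.43159536 -0.2087478 ] len 0.300593988297892 near [0.03765609 0.43945599]
yaw deg -2.156516154014536
centre [ 0.56216242 -0.06326093]
guide [0.02097901 0.42986043] yaw -1.2020088934324358 gaps mm [np.float64(11.123733260362478), np.float64(6.114254332608537)]
```

```bash
cat > f.py <<'E'
from h import *
s=eyes.snapshot("top"); im=s["image"]; g=im[...,0].astype(float)+im[...,1]
m=masks(im)["pane"].copy(); m[182:]=0; m[:150]=0; m[:,:240]=0; m[:,372:]=0
ys,xs=np.nonzero(m); x0,x1=xs.min(),xs.max(); E=[]
for c in range(x0+8,x1-7):
    q=ys[xs==c]
    if len(q): E+=list(subedge(g,[c],(q.min()-5,q.min()+4)))
F=ray(s,np.array(E),.024); cf=fit(F); print("cols",x0,x1,"far yaw",np.degrees(np.arctan(-cf[0])),"rms mm",1e3*np.std(F[:,0]-np.polyval(cf,F[:,1])))
gl=fit(ray(s,guide(s),.030)); yaw=-np.degrees(gl[0])
print("guide",gl,"gap L,R", [round(1e3*(np.polyval(cf,y)-.25-np.polyval(gl,y)),1) for y in(.09,-.21)])
E
python3 f.py
```

```text
Traceback (most recent call last):
  File "f.py", line 4, in <module>
    ys,xs=np.nonzero(m); x0,x1=xs.min(),xs.max(); E=[]
                               ~~~~~~^^
ValueError: zero-size array to reduction operation minimum which has no identity
```

```bash
cat > f.py <<'E'
from h import *
from scipy.ndimage import gaussian_filter1d
import sys
k0,k1=int(sys.argv[1]),int(sys.argv[2])
N=[]; Lt=[]; Rt=[]
for _ in range(3):
    s=eyes.snapshot("top"); im=s["image"].astype(float)
    cy=(im[...,2]+im[...,1])/2   # brightness; red line & board are dark in it, pane bright
    for c in list(range(264,k0))+list(range(k1,350)):
        d=-np.diff(cy[240:270,c]); r=240+np.arange(29)+.5
        # first strong falling edge = pane to board
        k=np.nonzero(d>0.6*d[:].max())[0][0]; k=k+int(d[k:k+3].argmax()); sl=slice(max(k-1,0),k+2); w=np.clip(d[sl],0,None)
        N.append((c,(w*r[sl]).sum()/w.sum()))
    for r in range(206,240):
        d=np.diff(cy[r,240:268]); k=int(d.argmax()); sl=slice(k-2,k+3); Lt.append((240.5+(np.clip(d[sl],0,None)*np.arange(28)[:27][sl]).sum()/np.clip(d[sl],0,None).sum(),r))
        d=-np.diff(cy[r,340:370]); k=int(d.argmax()); sl=slice(k-2,k+3); Rt.append((340.5+(np.clip(d[sl],0,None)*np.arange(29)[sl]).sum()/np.clip(d[sl],0,None).sum(),r))
P=ray(s,np.array(N),.024); cn=fit(P); gl=fit(ray(s,guide(s),.030))
cl,cr=[fit(ray(s,np.array(q),.024)[:,[1,0,2]]) for q in(Lt,Rt)]
print("yaw near %.2f left %.2f right %.2f guide %.2f"%tuple(np.degrees([-cn[0],cl[0],cr[0],-gl[0]])))
print("side mid y",[round(np.polyval(c,.53),4) for c in(cl,cr)],"near",cn,"guide",gl,"gap L,R",[round(1e3*(np.polyval(cn,y)-np.polyval(gl,y)),1) for y in(.09,-.21)])
print([(c,round(r,2)) for c,r in N[:len(N)//3:6]]); print(monitor.state()["tool_pos"])
E
python3 f.py 268 328
```

```text
yaw near -1.15 left -0.79 right -1.52 guide -1.20
side mid y [np.float64(0.0905), np.float64(-0.211)] near [0.02002648 0.43991484] guide [0.02099758 0.42986212] gap L,R [np.float64(10.0), np.float64(10.3)]
[(264, np.float64(262.44)), (330, np.float64(263.35)), (336, np.float64(263.42)), (342, np.float64(263.4)), (348, np.float64(263.45))]
[ 0.53054869 -0.06151118  0.03804901]
```

Emit:
servo_tool(plan=[{"tx":1,"ty":0,"tz":0,"ax":0,"ay":0,"az":0,"jaw":0},{"tx":1,"ty":0,"tz":0,"ax":0,"ay":0,"az":0,"jaw":0},{"tx":1,"ty":0,"tz":0,"ax":0,"ay":0,"az":0,"jaw":0},{"tx":1,"ty":0,"tz":0,"ax":0,"ay":0,"az":0,"jaw":0},{"tx":1,"ty":0,"tz":0,"ax":0,"ay":0,"az":0,"jaw":0}])

```text
time_s: 20.9
tool_pos: [0.5259, -0.0616, 0.0381]
tool_rot: [0.004, 0.009, 1.0, -0.001]
contact_force: [2.4, -1.1, 7.9]
opening: -0.005
gripper_force: 4.2
```

```bash
python3 f.py 268 328
```

```text
yaw near -0.88 left -0.77 right -1.57 guide -1.23
side mid y [np.float64(0.0903), np.float64(-0.2111)] near [0.01542689 0.43566119] guide [0.02154491 0.42956692] gap L,R [np.float64(5.5), np.float64(7.4)]
[(264, np.float64(264.0)), (330, np.float64(264.57)), (336, np.float64(264.62)), (342, np.float64(264.62)), (348, np.float64(264.68))]
[ 0.52573789 -0.06158757  0.0380718 ]
```

Emit:
servo_tool(plan=[{"tx":0.6,"ty":0,"tz":0,"ax":0,"ay":0,"az":0,"jaw":0},{"tx":0.6,"ty":0,"tz":0,"ax":0,"ay":0,"az":0,"jaw":0},{"tx":0.6,"ty":0,"tz":0,"ax":0,"ay":0,"az":0,"jaw":0}])

```text
time_s: 21.35
tool_pos: [0.5241, -0.0616, 0.038]
tool_rot: [0.004, 0.01, 1.0, -0.001]
contact_force: [2.2, 0.4, 8.0]
opening: 0.0
gripper_force: 4.2
```

Emit:
servo_tool(plan=[{"tx":0.4,"ty":0,"tz":0,"ax":0,"ay":0,"az":0,"jaw":0},{"tx":0.4,"ty":0,"tz":0,"ax":0,"ay":0,"az":0,"jaw":0}])

```text
time_s: 21.55
tool_pos: [0.5233, -0.0615, 0.038]
tool_rot: [0.004, 0.009, 1.0, -0.001]
contact_force: [2.0, -0.7, 8.9]
opening: 0.001
gripper_force: 4.2
```

```bash
python3 f.py 268 328; python3 - <<'E'
from workcell import monitor, eyes
import numpy as np
F=[]
for i in range(6):
    eyes.snapshot("scene"); F.append(monitor.state()["contact_force"])
print(np.mean(F,0))
from h import *
s=eyes.snapshot("scene"); cv2.imwrite('pics/c4.png',cv2.cvtColor(cv2.resize(s["image"][160:250,180:380],None,fx=4,fy=4,interpolation=cv2.INTER_CUBIC),4))
E
```

```text
yaw near -1.13 left -0.75 right -1.55 guide -1.26
side mid y [np.float64(0.0903), np.float64(-0.2111)] near [0.01978084 0.43454682] guide [0.02198204 0.42926612] gap L,R [np.float64(5.1), np.float64(5.7)]
[(264, np.float64(264.34)), (330, np.float64(265.1)), (336, np.float64(265.19)), (342, np.float64(265.31)), (348, np.float64(265.35))]
[ 0.52324362 -0.06155981  0.03805281]
[ 1.79288527 -0.26619082  8.78142993]
```

View pics/c4.png

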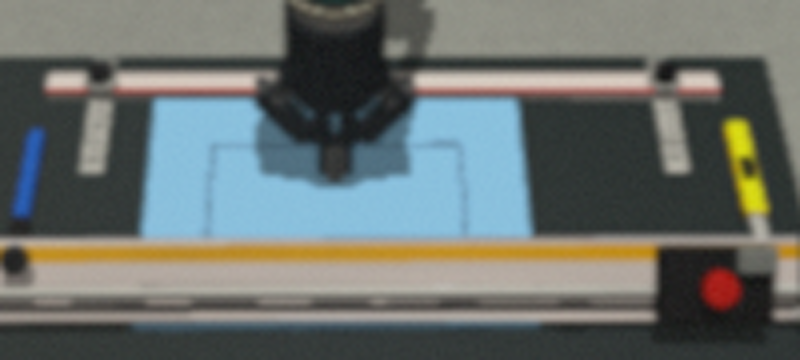

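The crop shows the pane almost touching the guide and parallel to it, with only a thin dark line left. I'll creep in while watching the force.

Emit:
servo_tool(plan=[{"tx":0.4,"ty":0,"tz":0,"ax":0,"ay":0,"az":0,"jaw":0},{"tx":0.4,"ty":0,"tz":0,"ax":0,"ay":0,"az":0,"jaw":0}])

```text
time_s: 22.25
tool_pos: [0.5226, -0.0615, 0.0381]
tool_rot: [0.004, 0.009, 1.0, -0.001]
contact_force: [2.5, -0.3, 7.9]
opening: -0.0
gripper_force: 4.2
```

```bash
cat > av.py <<'E'
from workcell import monitor, eyes
import numpy as np
F=[];X=[]
for i in range(6):
    s=eyes.snapshot("scene"); q=monitor.state(); F.append(q["contact_force"]); X.append(q["tool_pos"])
print("F",np.mean(F,0).round(2),"x",np.mean(X,0).round(5))
im=s["image"].astype(float)
# scene columns either side of the gripper: profile across guide/pane edge
for c in (225,235,300,306): print(c,[tuple(int(v) for v in im[r,c]) for r in range(178,188)])
E
python3 av.py
```

```text
F [ 2.17 -0.04  8.46] x [ 0.52247 -0.06155  0.03806]
225 [(167, 159, 149), (204, 192, 181), (211, 200, 188), (205, 180, 168), (172, 123, 116), (120, 90, 91), (107, 131, 146), (130, 177, 203), (137, 191, 220), (138, 192, 220)]
235 [(166, 159, 150), (201, 190, 181), (212, 199, 188), (204, 179, 169), (173, 124, 117), (123, 94, 94), (108, 132, 148), (130, 178, 203), (138, 192, 221), (138, 192, 221)]
300 [(170, 164, 155), (205, 197, 187), (214, 202, 192), (205, 181, 170), (175, 127, 119), (129, 107, 110), (116, 146, 164), (132, 182, 208), (138, 193, 222), (139, 193, 222)]
306 [(169, 163, 152), (203, 194, 183), (213, 202, 191), (208, 182, 171), (175, 127, 120), (130, 106, 110), (117, 146, 164), (133, 182, 210), (137, 192, 221), (139, 193, 222)]
```

Emit:
servo_tool(plan=[{"tx":0.3,"ty":0,"tz":0,"ax":0,"ay":0,"az":0,"jaw":0},{"tx":0.3,"ty":0,"tz":0,"ax":0,"ay":0,"az":0,"jaw":0}])

```text
time_s: 22.75
tool_pos: [0.5219, -0.0615, 0.0381]
tool_rot: [0.004, 0.009, 1.0, -0.001]
contact_force: [2.3, -0.1, 8.4]
opening: -0.002
gripper_force: 4.2
```

```bash
python3 av.py
```

```text
F [ 1.97 -0.16  8.75] x [ 0.52188 -0.06153  0.03804]
225 [(168, 159, 150), (202, 192, 181), (214, 202, 190), (204, 178, 168), (171, 124, 116), (123, 101, 104), (114, 143, 161), (130, 180, 206), (138, 192, 221), (138, 194, 221)]
235 [(166, 158, 151), (204, 191, 183), (211, 197, 187), (205, 180, 170), (172, 123, 116), (124, 101, 106), (116, 144, 161), (131, 179, 206), (138, 192, 221), (140, 194, 222)]
300 [(167, 161, 152), (204, 194, 185), (214, 203, 192), (206, 183, 171), (175, 127, 118), (129, 107, 110), (118, 146, 164), (131, 183, 208), (140, 193, 222), (137, 192, 221)]
306 [(167, 160, 152), (205, 197, 185), (214, 202, 191), (207, 182, 171), (176, 128, 121), (130, 107, 109), (117, 145, 163), (132, 182, 209), (139, 194, 223), (136, 191, 221)]
```

Emit:
servo_tool(plan=[{"tx":0.3,"ty":0,"tz":0,"ax":0,"ay":0,"az":0,"jaw":0},{"tx":0.2,"ty":0,"tz":0,"ax":0,"ay":0,"az":0,"jaw":0}])

```text
time_s: 23.25
tool_pos: [0.5214, -0.0615, 0.038]
tool_rot: [0.004, 0.009, 1.0, -0.001]
contact_force: [2.5, 0.9, 8.0]
opening: -0.002
gripper_force: 4.2
```

```bash
python3 av.py
```

```text
F [ 2.05 -0.05  8.74] x [ 0.52139 -0.06153  0.03805]
225 [(167, 159, 151), (201, 191, 180), (213, 201, 190), (204, 179, 168), (173, 124, 118), (123, 100, 104), (113, 143, 161), (132, 181, 208), (136, 191, 221), (136, 191, 220)]
235 [(165, 158, 150), (202, 190, 181), (212, 199, 189), (204, 178, 168), (172, 124, 116), (126, 102, 106), (114, 144, 162), (131, 180, 207), (138, 192, 221), (139, 194, 221)]
300 [(167, 161, 152), (205, 197, 186), (212, 202, 191), (207, 182, 171), (176, 128, 121), (132, 117, 124), (123, 161, 182), (133, 186, 214), (137, 193, 222), (138, 192, 221)]
306 [(169, 161, 153), (204, 194, 183), (213, 203, 190), (206, 183, 171), (176, 130, 123), (131, 115, 124), (124, 160, 182), (132, 186, 214), (139, 194, 223), (138, 194, 222)]
```

Emit:
servo_tool(plan=[{"tx":0.3,"ty":0,"tz":0,"ax":0,"ay":0,"az":0,"jaw":0},{"tx":0.2,"ty":0,"tz":0,"ax":0,"ay":0,"az":0,"jaw":0}])

```text
time_s: 23.75
tool_pos: [0.5209, -0.0615, 0.0381]
tool_rot: [0.004, 0.01, 1.0, -0.001]
contact_force: [2.6, -0.2, 9.1]
opening: 0.002
gripper_force: 4.2
```

```bash
python3 av.py
```

```text
F [1.83 0.05 8.7 ] x [ 0.52091 -0.06153  0.03805]
225 [(165, 158, 148), (202, 193, 181), (212, 199, 186), (203, 178, 168), (173, 125, 119), (124, 108, 117), (118, 154, 176), (133, 184, 213), (137, 191, 221), (137, 190, 220)]
235 [(165, 157, 150), (202, 192, 182), (212, 199, 190), (205, 180, 170), (172, 125, 118), (127, 110, 120), (121, 158, 179), (134, 185, 214), (137, 191, 220), (137, 191, 220)]
300 [(167, 161, 152), (203, 195, 185), (215, 203, 192), (205, 181, 171), (175, 128, 121), (131, 115, 123), (122, 159, 181), (133, 185, 213), (138, 193, 222), (136, 192, 221)]
306 [(169, 161, 153), (204, 195, 184), (212, 202, 189), (208, 183, 172), (176, 129, 122), (129, 113, 121), (121, 158, 179), (134, 186, 216), (139, 195, 223), (138, 193, 222)]
```

Emit:
servo_tool(plan=[{"tx":0.3,"ty":0,"tz":0,"ax":0,"ay":0,"az":0,"jaw":0},{"tx":0.2,"ty":0,"tz":0,"ax":0,"ay":0,"az":0,"jaw":0}])

```text
time_s: 24.25
tool_pos: [0.5206, -0.0615, 0.0381]
tool_rot: [0.004, 0.01, 1.0, -0.001]
contact_force: [3.1, 0.1, 7.9]
opening: 0.001
gripper_force: 4.0
```

```bash
python3 av.py
```

```text
F [3.37 0.18 8.02] x [ 0.52061 -0.06149  0.03805]
225 [(167, 160, 150), (202, 192, 180), (212, 200, 189), (205, 179, 169), (174, 125, 119), (126, 109, 118), (118, 155, 176), (133, 184, 212), (138, 192, 221), (139, 194, 221)]
235 [(165, 158, 150), (204, 193, 184), (212, 200, 189), (205, 179, 170), (174, 124, 119), (127, 111, 119), (119, 156, 177), (133, 185, 212), (138, 192, 221), (139, 194, 221)]
300 [(167, 162, 152), (206, 196, 186), (214, 204, 192), (206, 181, 171), (173, 126, 119), (132, 115, 124), (124, 160, 181), (135, 186, 216), (137, 191, 221), (137, 193, 221)]
306 [(169, 162, 154), (205, 195, 183), (214, 203, 191), (208, 183, 172), (175, 127, 121), (133, 115, 124), (122, 158, 179), (133, 185, 214), (138, 193, 222), (138, 194, 222)]
```

Emit:
servo_tool(plan=[{"tx":-0.3,"ty":0,"tz":-0.3,"ax":0,"ay":0,"az":0,"jaw":0},{"tx":-0.1,"ty":0,"tz":-0.7,"ax":0,"ay":0,"az":0,"jaw":0},{"tx":0,"ty":0,"tz":-1,"ax":0,"ay":0,"az":0,"jaw":0},{"tx":0,"ty":0,"tz":-3,"ax":0,"ay":0,"az":0,"jaw":0},{"tx":0,"ty":0,"tz":-10,"ax":0,"ay":0,"az":0,"jaw":0},{"tx":0,"ty":0,"tz":-40,"ax":0,"ay":0,"az":0,"jaw":0},{"tx":0,"ty":0,"tz":-40,"ax":0,"ay":0,"az":0,"jaw":0},{"tx":0,"ty":0,"tz":-30,"ax":0,"ay":0,"az":0,"jaw":0},{"tx":0,"ty":0,"tz":0,"ax":0,"ay":0,"az":0,"jaw":0}])

```text
time_s: 25.45
tool_pos: [0.5203, -0.0614, 0.1664]
tool_rot: [0.005, 0.009, 1.0, -0.001]
contact_force: [0.2, -0.0, -0.2]
opening: 0.001
gripper_force: 0.0
```

```bash
python3 av.py; python3 f.py 268 328; python3 - <<'E'
from h import *
s=eyes.snapshot("scene"); im=s["image"].astype(float)
# per-column sub-pixel positions: guide white/red->dark boundary vs pane start: use blue-red sign change
for c in list(range(222,246,3))+list(range(288,310,3)):
    d=(im[178:190,c,2]-im[178:190,c,0]); k=np.nonzero((d[:-1]<0)&(d[1:]>=0))[0][0]; e=178+k+d[k]/(d[k]-d[k+1])
    w=np.clip(im[170:190,c,0]-im[170:190,c,1]-8,0,None); r=(w*np.arange(170,190)).sum()/w.sum()
    print(c,round(e,2),round(r,2),round(e-r,2),im[182:185,c].min(0))
E
```

```text
F [-0.11  0.05 -0.25] x [ 0.51723 -0.06075  0.15981]
225 [(165, 157, 148), (202, 190, 180), (210, 198, 187), (205, 180, 169), (172, 125, 119), (125, 108, 116), (117, 154, 175), (133, 184, 212), (137, 191, 220), (138, 191, 220)]
235 [(165, 158, 149), (202, 191, 181), (210, 198, 188), (204, 179, 168), (171, 123, 117), (124, 109, 117), (118, 155, 177), (131, 182, 210), (138, 192, 220), (136, 190, 220)]
300 [(168, 162, 153), (204, 196, 186), (213, 202, 190), (205, 181, 170), (175, 128, 121), (131, 116, 123), (123, 158, 180), (134, 186, 214), (138, 194, 221), (137, 193, 221)]
306 [(170, 163, 153), (203, 194, 184), (213, 203, 191), (207, 182, 171), (174, 127, 121), (129, 113, 122), (121, 157, 178), (133, 185, 214), (136, 191, 221), (139, 194, 222)]
yaw near -1.14 left -0.89 right -1.59 guide -1.29
side mid y [np.float64(0.0903), np.float64(-0.2111)] near [0.01984642 0.43336772] guide [0.02246495 0.42908726] gap L,R [np.float64(4.0), np.float64(4.8)]
[(264, np.float64(264.71)), (330, np.float64(265.34)), (336, np.float64(265.69)), (342, np.float64(265.7)), (348, np.float64(265.67))]
[ 0.51717958 -0.06074878  0.15907941]
222 183.12 181.62 1.5 [119. 110. 118.]
225 183.11 181.63 1.48 [117. 109. 117.]
228 183.1 181.53 1.58 [117. 107. 116.]
231 183.11 181.52 1.59 [117. 110. 117.]
234 183.11 181.59 1.52 [118. 109. 117.]
237 183.12 181.57 1.55 [120. 113. 116.]
240 183.11 181.54 1.56 [119. 109. 116.]
243 183.15 181.62 1.53 [118. 112. 118.]
288 183.15 181.8 1.35 [122. 117. 122.]
291 183.14 181.73 1.41 [123. 114. 121.]
294 183.14 181.79 1.35 [124. 117. 120.]
297 183.12 181.74 1.39 [123. 116. 120.]
300 183.12 181.84 1.28 [122. 115. 120.]
303 183.1 181.77 1.33 [120. 115. 120.]
306 183.13 181.71 1.42 [120. 114. 120.]
309 183.53 181.92 1.6 [96. 95. 97.]
```

```bash
python3 - <<'E'
from h import *
S=[eyes.snapshot("scene") for _ in range(8)]; s=S[0]; im=np.mean([q["image"].astype(float) for q in S],0)
G=np.array([[.021*y+.4305,y,z] for z in(.03,.024) for y in(-.2,-.14,.04,.085)]); print(proj(s,G).round(2).tolist())
# guide white top band: rising edge (board->guide near side), unaffected by the pane
def edge(c,r0,r1,ch): 
    d=np.diff(im[r0:r1,c,ch]); k=int(d.argmax()); sl=slice(max(k-2,0),k+3); w=np.clip(d[sl],0,None); return r0+.5+(w*np.arange(r1-r0-1)[sl]).sum()/w.sum()
cols=list(range(218,246))+list(range(288,307))
A=np.array([(c,edge(c,172,182,1),edge(c,180,190,2)) for c in cols])
for n,q in(("R",A[:28]),("L",A[28:])): print(n,q[:,0].mean(),q[:,1:].mean(0).round(3),q[:,1:].std(0).round(3))
b=im[:,:,:]; 
E
```

```text
[[221.16, 182.7], [239.34, 182.67], [293.65, 182.57], [307.17, 182.54], [221.28, 184.06], [239.41, 184.02], [293.58, 183.92], [307.07, 183.89]]
R 231.5 [177.55  184.004] [0.034 0.094]
L 297.0 [177.521 183.978] [0.008 0.018]
```

Averaged profiles put the guide-to-pane separation at 6.45 px on the right and 6.46 px on the left, so the pane is flush and parallel. Now the rail.

Emit:
servo_tool(plan=[{"tx":-34.5,"ty":8,"tz":0,"ax":0,"ay":0,"az":0,"jaw":0},{"tx":-34.5,"ty":8,"tz":0,"ax":0,"ay":0,"az":0,"jaw":0},{"tx":-34.5,"ty":8,"tz":0,"ax":0,"ay":0,"az":0,"jaw":0},{"tx":-34.5,"ty":8,"tz":0,"ax":0,"ay":0,"az":0,"jaw":0},{"tx":0,"ty":0,"tz":20,"ax":0,"ay":0,"az":0,"jaw":0},{"tx":0,"ty":0,"tz":20,"ax":0,"ay":0,"az":0,"jaw":0},{"tx":0,"ty":0,"tz":0,"ax":0,"ay":0,"az":0,"jaw":0},{"tx":0,"ty":0,"tz":0,"ax":0,"ay":0,"az":0,"jaw":0}])

```text
time_s: 27.15
tool_pos: [0.6561, -0.0315, 0.12]
tool_rot: [-0.001, 0.009, 1.0, 0.0]
contact_force: [0.3, 0.1, 0.5]
opening: -0.002
gripper_force: 0.0
```

```bash
python3 - <<'E'
from h import *
s=eyes.snapshot("scene"); print(monitor.state()["tool_pos"]); cv2.imwrite('pics/c5.png',cv2.cvtColor(cv2.resize(s["image"][150:280,180:380],None,fx=4,fy=4,interpolation=cv2.INTER_CUBIC),4))
E
```

```text
[ 0.65668145 -0.03159316  0.12135408]
```

View pics/c5.png

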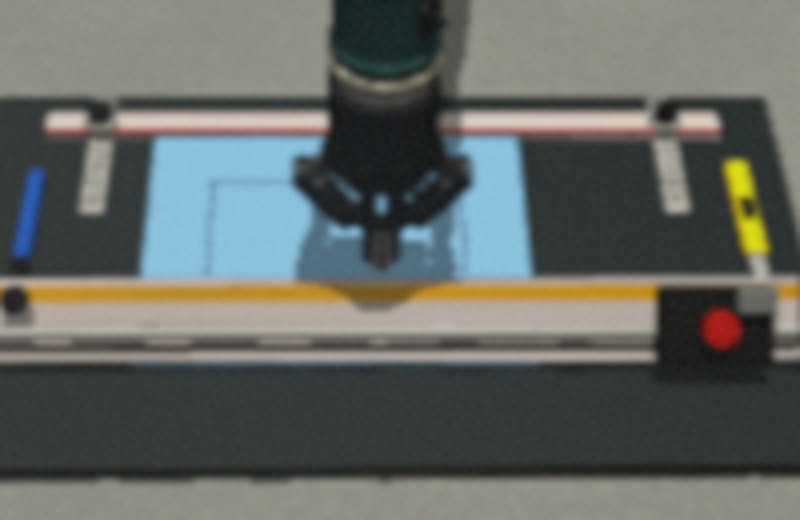

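The picture shows the closed fingertips hovering just above the rail's near edge (crop (380,265), edge at row 280), clear of the cutter head and knob.

Emit:
servo_tool(plan=[{"tx":0,"ty":0,"tz":8,"ax":0,"ay":0,"az":0,"jaw":0},{"tx":0,"ty":0,"tz":6,"ax":0,"ay":0,"az":0,"jaw":0},{"tx":0,"ty":0,"tz":2,"ax":0,"ay":0,"az":0,"jaw":0},{"tx":0,"ty":0,"tz":1,"ax":0,"ay":0,"az":0,"jaw":0},{"tx":0,"ty":0,"tz":0,"ax":0,"ay":0,"az":0,"jaw":0}])

```text
time_s: 27.7
tool_pos: [0.6563, -0.0315, 0.1032]
tool_rot: [-0.0, 0.009, 1.0, 0.0]
contact_force: [0.6, 0.0, 0.5]
opening: 0.001
gripper_force: 0.0
```

Emit:
servo_tool(plan=[{"tx":0,"ty":0,"tz":0.7,"ax":0,"ay":0,"az":0,"jaw":0},{"tx":0,"ty":0,"tz":0.7,"ax":0,"ay":0,"az":0,"jaw":0},{"tx":0,"ty":0,"tz":0.6,"ax":0,"ay":0,"az":0,"jaw":0},{"tx":0,"ty":0,"tz":0,"ax":0,"ay":0,"az":0,"jaw":0}])

```text
time_s: 28.1
tool_pos: [0.6563, -0.0314, 0.1013]
tool_rot: [-0.0, 0.009, 1.0, 0.0]
contact_force: [-0.7, 0.7, 0.6]
opening: -0.002
gripper_force: 0.0
```

Emit:
servo_tool(plan=[{"tx":0,"ty":0,"tz":0.7,"ax":0,"ay":0,"az":0,"jaw":0},{"tx":0,"ty":0,"tz":0.7,"ax":0,"ay":0,"az":0,"jaw":0},{"tx":0,"ty":0,"tz":0.6,"ax":0,"ay":0,"az":0,"jaw":0},{"tx":0,"ty":0,"tz":0,"ax":0,"ay":0,"az":0,"jaw":0}])

```text
time_s: 28.5
tool_pos: [0.6563, -0.0315, 0.0992]
tool_rot: [-0.0, 0.009, 1.0, 0.0]
contact_force: [-0.3, 0.6, 0.4]
opening: 0.007
gripper_force: 0.0
```

Emit:
servo_tool(plan=[{"tx":0,"ty":0,"tz":0.7,"ax":0,"ay":0,"az":0,"jaw":0},{"tx":0,"ty":0,"tz":0.7,"ax":0,"ay":0,"az":0,"jaw":0},{"tx":0,"ty":0,"tz":0,"ax":0,"ay":0,"az":0,"jaw":0}])

```text
time_s: 28.8
tool_pos: [0.6563, -0.0315, 0.0978]
tool_rot: [-0.0, 0.009, 1.0, 0.0]
contact_force: [0.5, -0.1, 0.9]
opening: -0.001
gripper_force: 0.0
```

Emit:
servo_tool(plan=[{"tx":0,"ty":0,"tz":0.7,"ax":0,"ay":0,"az":0,"jaw":0},{"tx":0,"ty":0,"tz":0.7,"ax":0,"ay":0,"az":0,"jaw":0},{"tx":0,"ty":0,"tz":0,"ax":0,"ay":0,"az":0,"jaw":0}])

```text
time_s: 29.1
tool_pos: [0.6563, -0.0315, 0.0964]
tool_rot: [-0.0, 0.009, 1.0, 0.0]
contact_force: [1.3, 0.7, -0.5]
opening: 0.004
gripper_force: 0.0
```

Emit:
servo_tool(plan=[{"tx":0,"ty":0,"tz":0.7,"ax":0,"ay":0,"az":0,"jaw":0},{"tx":0,"ty":0,"tz":0.7,"ax":0,"ay":0,"az":0,"jaw":0},{"tx":0,"ty":0,"tz":0,"ax":0,"ay":0,"az":0,"jaw":0}])

```text
time_s: 29.4
tool_pos: [0.6563, -0.0314, 0.095]
tool_rot: [-0.0, 0.009, 1.0, 0.0]
contact_force: [-0.4, -0.2, -0.2]
opening: 0.004
gripper_force: 0.0
```

Emit:
servo_tool(plan=[{"tx":0,"ty":0,"tz":0.7,"ax":0,"ay":0,"az":0,"jaw":0},{"tx":0,"ty":0,"tz":0.7,"ax":0,"ay":0,"az":0,"jaw":0},{"tx":0,"ty":0,"tz":0.6,"ax":0,"ay":0,"az":0,"jaw":0},{"tx":0,"ty":0,"tz":0,"ax":0,"ay":0,"az":0,"jaw":0}])

```text
time_s: 29.8
tool_pos: [0.657, -0.0315, 0.094]
tool_rot: [0.001, 0.009, 1.0, -0.0]
contact_force: [1.2, 0.5, 3.2]
opening: -0.0
gripper_force: 1.3
```

Emit:
servo_tool(plan=[{"tx":0,"ty":0,"tz":0.7,"ax":0,"ay":0,"az":0,"jaw":0},{"tx":0,"ty":0,"tz":0.7,"ax":0,"ay":0,"az":0,"jaw":0},{"tx":0,"ty":0,"tz":0.6,"ax":0,"ay":0,"az":0,"jaw":0},{"tx":0,"ty":0,"tz":0,"ax":0,"ay":0,"az":0,"jaw":0}])

```text
time_s: 30.2
tool_pos: [0.6563, -0.0315, 0.0911]
tool_rot: [-0.0, 0.009, 1.0, 0.0]
contact_force: [0.6, -0.7, 3.6]
opening: -0.001
gripper_force: 1.4
```

Emit:
servo_tool(plan=[{"tx":2,"ty":0,"tz":0.5,"ax":0,"ay":0,"az":0,"jaw":0},{"tx":2,"ty":0,"tz":0.5,"ax":0,"ay":0,"az":0,"jaw":0},{"tx":2,"ty":0,"tz":0.5,"ax":0,"ay":0,"az":0,"jaw":0},{"tx":2,"ty":0,"tz":0.5,"ax":0,"ay":0,"az":0,"jaw":0}])

```text
time_s: 30.6
tool_pos: [0.6479, -0.0313, 0.0887]
tool_rot: [-0.0, 0.009, 1.0, 0.0]
contact_force: [2.0, 0.7, 1.8]
opening: 0.004
gripper_force: 0.9
```

Emit:
servo_tool(plan=[{"tx":1.5,"ty":0,"tz":1.2,"ax":0,"ay":0,"az":0,"jaw":0},{"tx":1.5,"ty":0,"tz":1.2,"ax":0,"ay":0,"az":0,"jaw":0},{"tx":1.5,"ty":0,"tz":1.2,"ax":0,"ay":0,"az":0,"jaw":0},{"tx":1.5,"ty":0,"tz":1.2,"ax":0,"ay":0,"az":0,"jaw":0},{"tx":1.5,"ty":0,"tz":1.2,"ax":0,"ay":0,"az":0,"jaw":0}])

```text
time_s: 31.1
tool_pos: [0.6406, -0.0312, 0.083]
tool_rot: [-0.0, 0.009, 1.0, 0.0]
contact_force: [1.5, 0.9, 1.0]
opening: -0.004
gripper_force: 0.8
```

Emit:
servo_tool(plan=[{"tx":1,"ty":0,"tz":1.5,"ax":0,"ay":0,"az":0,"jaw":0},{"tx":1,"ty":0,"tz":1.5,"ax":0,"ay":0,"az":0,"jaw":0},{"tx":1,"ty":0,"tz":1.5,"ax":0,"ay":0,"az":0,"jaw":0},{"tx":1,"ty":0,"tz":1.5,"ax":0,"ay":0,"az":0,"jaw":0},{"tx":1,"ty":0,"tz":1.5,"ax":0,"ay":0,"az":0,"jaw":0},{"tx":1,"ty":0,"tz":1.5,"ax":0,"ay":0,"az":0,"jaw":0},{"tx":0.5,"ty":0,"tz":1,"ax":0,"ay":0,"az":0,"jaw":0}])

```text
time_s: 31.8
tool_pos: [0.6339, -0.031, 0.0728]
tool_rot: [-0.001, 0.009, 1.0, 0.0]
contact_force: [-2.1, -0.1, 3.4]
opening: 0.002
gripper_force: 1.3
```

```bash
python3 - <<'E'
from h import *
s=eyes.snapshot("scene"); print(monitor.state()["tool_pos"],monitor.state()["contact_force"]); cv2.imwrite('pics/c6.png',cv2.cvtColor(cv2.resize(s["image"][150:280,180:380],None,fx=4,fy=4,interpolation=cv2.INTER_CUBIC),4))
E
```

```text
[ 0.63376767 -0.03098593  0.07260471] [-1.80783922 -0.42541514  2.50913449]
```

View pics/c6.png

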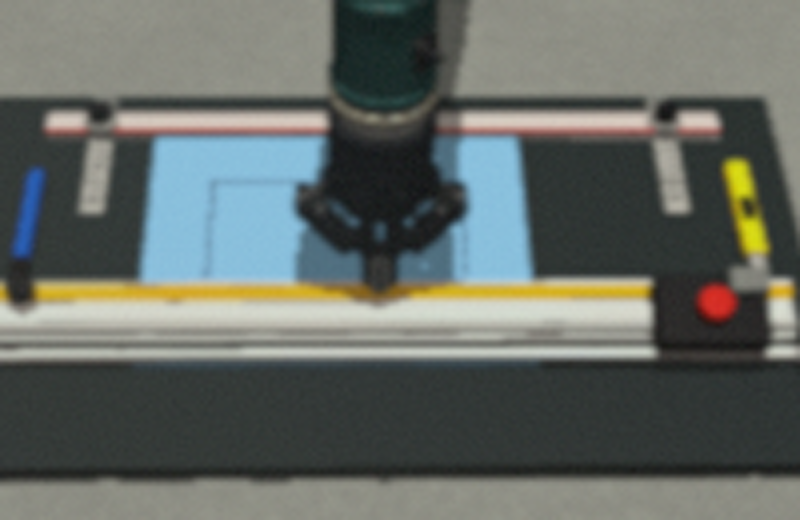

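The rail is following, with the tip on its stripe at crop (378,290). I'll continue.

Emit:
servo_tool(plan=[{"tx":0.6,"ty":0,"tz":1.3,"ax":0,"ay":0,"az":0,"jaw":0},{"tx":0.6,"ty":0,"tz":1.3,"ax":0,"ay":0,"az":0,"jaw":0},{"tx":0.6,"ty":0,"tz":1.3,"ax":0,"ay":0,"az":0,"jaw":0},{"tx":0.5,"ty":0,"tz":1.3,"ax":0,"ay":0,"az":0,"jaw":0},{"tx":0.5,"ty":0,"tz":1.3,"ax":0,"ay":0,"az":0,"jaw":0},{"tx":0.5,"ty":0,"tz":1.3,"ax":0,"ay":0,"az":0,"jaw":0},{"tx":0.4,"ty":0,"tz":1.3,"ax":0,"ay":0,"az":0,"jaw":0},{"tx":0.4,"ty":0,"tz":1.3,"ax":0,"ay":0,"az":0,"jaw":0},{"tx":0.4,"ty":0,"tz":1.3,"ax":0,"ay":0,"az":0,"jaw":0},{"tx":0.3,"ty":0,"tz":1.3,"ax":0,"ay":0,"az":0,"jaw":0},{"tx":0.2,"ty":0,"tz":1,"ax":0,"ay":0,"az":0,"jaw":0},{"tx":0.2,"ty":0,"tz":1,"ax":0,"ay":0,"az":0,"jaw":0}])

```text
time_s: 33.05
tool_pos: [0.6292, -0.031, 0.058]
tool_rot: [0.0, 0.009, 1.0, 0.0]
contact_force: [-1.5, -0.1, 1.0]
opening: -0.002
gripper_force: 0.7
```

Emit:
servo_tool(plan=[{"tx":0.2,"ty":0,"tz":1,"ax":0,"ay":0,"az":0,"jaw":0},{"tx":0.2,"ty":0,"tz":1,"ax":0,"ay":0,"az":0,"jaw":0},{"tx":0.2,"ty":0,"tz":1,"ax":0,"ay":0,"az":0,"jaw":0},{"tx":0.1,"ty":0,"tz":1,"ax":0,"ay":0,"az":0,"jaw":0},{"tx":0.1,"ty":0,"tz":1,"ax":0,"ay":0,"az":0,"jaw":0},{"tx":0,"ty":0,"tz":0.7,"ax":0,"ay":0,"az":0,"jaw":0}])

```text
time_s: 33.65
tool_pos: [0.6283, -0.0309, 0.0523]
tool_rot: [-0.0, 0.009, 1.0, 0.0]
contact_force: [-0.6, 0.4, 1.9]
opening: -0.005
gripper_force: 0.6
```

Emit:
servo_tool(plan=[{"tx":0,"ty":0,"tz":0.5,"ax":0,"ay":0,"az":0,"jaw":0},{"tx":0,"ty":0,"tz":0.5,"ax":0,"ay":0,"az":0,"jaw":0},{"tx":0,"ty":0,"tz":0,"ax":0,"ay":0,"az":0,"jaw":0}])

```text
time_s: 33.95
tool_pos: [0.6284, -0.0309, 0.0513]
tool_rot: [0.0, 0.009, 1.0, 0.0]
contact_force: [0.2, -0.0, 0.2]
opening: -0.004
gripper_force: 0.2
```

Emit:
servo_tool(plan=[{"tx":0,"ty":0,"tz":0.4,"ax":0,"ay":0,"az":0,"jaw":0},{"tx":0,"ty":0,"tz":0.4,"ax":0,"ay":0,"az":0,"jaw":0},{"tx":0,"ty":0,"tz":0,"ax":0,"ay":0,"az":0,"jaw":0}])

```text
time_s: 34.25
tool_pos: [0.6284, -0.031, 0.0506]
tool_rot: [0.0, 0.009, 1.0, 0.0]
contact_force: [-0.7, 0.4, 0.1]
opening: 0.003
gripper_force: 0.4
```

Emit:
servo_tool(plan=[{"tx":0,"ty":0,"tz":0.3,"ax":0,"ay":0,"az":0,"jaw":0},{"tx":0,"ty":0,"tz":0.3,"ax":0,"ay":0,"az":0,"jaw":0},{"tx":0,"ty":0,"tz":0,"ax":0,"ay":0,"az":0,"jaw":0}])

```text
time_s: 34.55
tool_pos: [0.6284, -0.031, 0.0501]
tool_rot: [0.0, 0.009, 1.0, 0.0]
contact_force: [-1.0, -0.2, 1.0]
opening: -0.002
gripper_force: 0.7
```

Emit:
servo_tool(plan=[{"tx":0,"ty":0,"tz":0.3,"ax":0,"ay":0,"az":0,"jaw":0},{"tx":0,"ty":0,"tz":0,"ax":0,"ay":0,"az":0,"jaw":0}])

```text
time_s: 34.75
tool_pos: [0.6284, -0.031, 0.0501]
tool_rot: [0.0, 0.009, 1.0, 0.0]
contact_force: [-1.9, 0.2, 3.7]
opening: -0.002
gripper_force: 1.6
```

Emit:
servo_tool(plan=[{"tx":0,"ty":0,"tz":0.2,"ax":0,"ay":0,"az":0,"jaw":0},{"tx":0,"ty":0,"tz":0,"ax":0,"ay":0,"az":0,"jaw":0},{"tx":0,"ty":0,"tz":0,"ax":0,"ay":0,"az":0,"jaw":0}])

```text
time_s: 35.05
tool_pos: [0.6284, -0.0309, 0.0501]
tool_rot: [0.0, 0.009, 1.0, 0.0]
contact_force: [-3.6, 0.1, 5.2]
opening: 0.001
gripper_force: 2.6
```

Emit:
servo_tool(plan=[{"tx":0,"ty":0,"tz":-1,"ax":0,"ay":0,"az":0,"jaw":0},{"tx":0,"ty":0,"tz":-2,"ax":0,"ay":0,"az":0,"jaw":0},{"tx":0,"ty":0,"tz":-10,"ax":0,"ay":0,"az":0,"jaw":0},{"tx":0,"ty":0,"tz":-30,"ax":0,"ay":0,"az":0,"jaw":0},{"tx":0,"ty":0,"tz":-40,"ax":0,"ay":0,"az":0,"jaw":0},{"tx":0,"ty":0,"tz":-40,"ax":0,"ay":0,"az":0,"jaw":0},{"tx":0,"ty":0,"tz":-30,"ax":0,"ay":0,"az":0,"jaw":0},{"tx":40,"ty":0,"tz":0,"ax":0,"ay":0,"az":0,"jaw":0},{"tx":40,"ty":0,"tz":0,"ax":0,"ay":0,"az":0,"jaw":0},{"tx":40,"ty":0,"tz":0,"ax":0,"ay":0,"az":0,"jaw":0},{"tx":40,"ty":0,"tz":0,"ax":0,"ay":0,"az":0,"jaw":0},{"tx":40,"ty":0,"tz":0,"ax":0,"ay":0,"az":0,"jaw":0},{"tx":40,"ty":0,"tz":0,"ax":0,"ay":0,"az":0,"jaw":0},{"tx":0,"ty":0,"tz":0,"ax":0,"ay":0,"az":0,"jaw":0},{"tx":0,"ty":0,"tz":0,"ax":0,"ay":0,"az":0,"jaw":0}])

```text
time_s: 36.55
tool_pos: [0.3885, -0.0265, 0.2035]
tool_rot: [0.002, 0.01, 1.0, -0.0]
contact_force: [0.3, 0.8, 0.3]
opening: 0.001
gripper_force: 0.0
```

```bash
python3 - <<'E'
from h import *
S=[eyes.snapshot("scene") for _ in range(6)]; im=np.mean([q["image"].astype(float) for q in S],0)
def edge(c,r0,r1,ch):
    d=np.diff(im[r0:r1,c,ch]); k=int(d.argmax()); sl=slice(max(k-2,0),k+3); w=np.clip(d[sl],0,None); return r0+.5+(w*np.arange(r1-r0-1)[sl]).sum()/w.sum()
A=np.array([(c,edge(c,172,182,1),edge(c,180,190,2)) for c in range(218,307)])
print("R..L",[q[:,1:].mean(0).round(2).tolist() for q in np.array_split(A,5)])
t=eyes.snapshot("top")
cv2.imwrite('pics/c7.png',cv2.cvtColor(cv2.resize(np.vstack([t["image"][150:280,175:410],S[0]["image"][160:275,160:395]]),None,fx=2.4,fy=2.4,interpolation=cv2.INTER_CUBIC),4))
E
```

```text
R..L [[177.56, 184.07], [177.55, 183.99], [177.5, 184.0], [177.47, 184.01], [177.51, 183.99]]
```

View pics/c7.png

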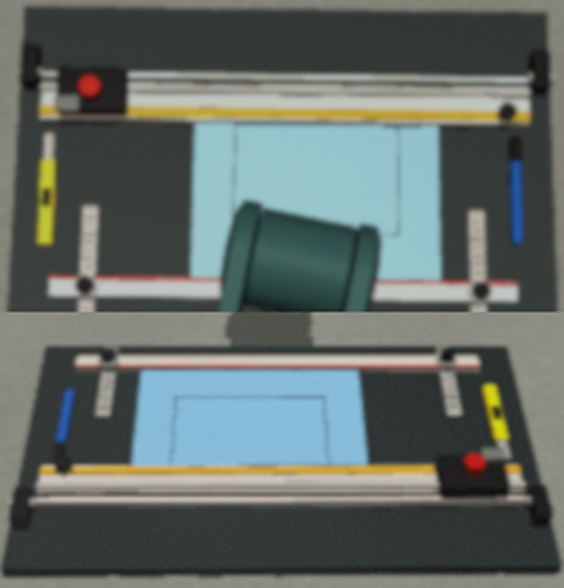

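The pane lies flush along the guide (constant spacing from end to end) and the rail lies flat on it. Nothing else has moved.

```bash
python3 -c "
from workcell import order
print(order.finish_job())"
```

```text
the job is handed in; nothing more can be done
None
```

The job is handed in: the mirror pane looks flush along the whole margin guide and the rail lies flat on it; I saw no shift of the guide or anything else on the bench, but did not re-measure the guide's setting at the end.

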